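# Pack the coil former from the anechoic box into its snap-lid tub

## Task

Slide the glass door of the test box fully open, lift out the coil former and set it gently, not dropped, in the foam pocket of the grey storage tub. Then lay the tub's lid squarely on top and let go of it while it still rests loosely on the two end catches, and finally press it down at both ends until both catches have snapped over it and it sits flush on the rim. Leave the door open, and the woofer basket, the banana plug pair and the finned load block where they are.

Things in the scene. Friction and masses are not known exactly. Their poses are not given: they have to be found in the camera images.
- box_opening (a point): Test box of grey lacquered wood, fixed, 240 (x) x 340 (y) x 150 mm high, on a 3 mm mat. This point: centre of the opening in its top face, height 153 mm; axes are the box's. Opening 216 (x) x 150 mm (y), in the -y half of the top; the +y half is a fixed panel. A flat foam floor 90 mm below the top carries the coil former. 12 mm high rails run along the top's long edges, x = +-117 mm.
- door (a joint): Glass sliding door (6 mm glass, top of the glass 8 mm above the box's top face) that covers the opening: 0 m = shut, 0.155 m = fully open against its stop; it slides along the box's +y, over the fixed panel. It stays where it is left and takes about 2 N to push.
- door_handle (a point): Centre of the door's handle: an upright aluminium bar standing on the glass, 80 mm long along the box's x, 12 mm thick along y, 26 mm high (13 mm up and down from this point; its foot is on the glass). Behind it (box -y) 42 mm of glass is free for a finger to push from. Axes as the box's.
- former_center (a point): Coil former: plain brass tube with a copper winding, 54 mm outside diameter, 70 mm tall, 4 mm wall, about 180 g, open at both ends, standing upright on the foam in the test box under the glass door. This point is its centre, half-way up; z along the tube.
- tub: Grey open storage tub, fixed, on the 3 mm mat, 184 (x) x 108 (y) x 86 mm high, walls and floor 4 mm. Origin at the centre of its underside, x along its length, z up. A foam liner leaves a pocket 150 (x) x 76 (y) mm down to the floor (floor 4 mm above the origin, liner top 40 mm), which keeps the coil former clear of the lid. The mouth above is 176 x 100 mm. Catches at both x ends.
- tub_rim (a point): Centre of the tub's mouth at rim height, 86 mm above its underside. Axes as the tub's. The lid laid loosely on the two catches has its plate's underside about 15 mm above the rim and the lowest 9 mm of its plug in the mouth; snapped home, its plate lies on the rim.
- catch_far (a joint): Black sprung catch, 50 mm wide, at the tub's +x end: 0 m = at rest, grows as it is pushed outward (to 0.012), springs back by itself. Its sloped nose reaches 24 mm above the rim; the lid's end, pressed down the slope, pushes it outward, then the nose snaps back over the lid. Pressing one end of the lid past it takes about 5 to 15 N.
- catch_near (a joint): The same catch at the tub's -x end.
- lid_handle (a point): White lid of the tub, 160 g, right way up on the mat. This point: centre of its rib handle, 70 mm along the lid's x, 16 mm thick (y), 34 mm high, standing on the plate's middle. Plate 190 (x) x 114 (y) x 5 mm, its top 17 mm below this point. Under it hangs a plug frame 172 x 96 mm, 24 mm deep, the last 8 mm tapered in by 5 mm, that enters the tub's mouth. Fits both ways round.
- lid_end_a (a point): Point on the top face of the lid's plate, on its centre line 78 mm from the middle towards its +x end: where to press it.
- lid_end_b (a point): The same at the lid's -x end.
- basket: Bystander: blue metal woofer basket, 144 mm across, 62 mm high; origin under its centre.
- plug_pair: Bystander: black and nickel double banana plug, 74 x 44 x 22 mm; origin under its black body.
- dummy_load: Bystander: finned aluminium load block, 90 x 60 x 33 mm; origin under its centre.
There are look-alikes about, which are no part of the job. There is more than one size of the part that bears lid_handle; the job needs the larger.

How it is judged:
On the way, in this order (a step that is already met when the one before it is completed fails the run):
1. the glass door is slid fully open (value of joint door above 0.14 m), for 0.1 s.
2. the coil former rests in the tub's foam pocket, let go (x of former_center in the frame of tub between -0.062 and 0.062 m and y of former_center in the frame of tub between -0.03 and 0.03 m and z of former_center in the frame of tub below 0.05 m and contact force between the fingers and former below 0.05 N and linear speed of former below 0.03 m/s), for 0.2 s.
3. the lid lies squarely and loosely on both catches, let go, not yet snapped (horizontal distance between lid_handle and tub_rim below 0.008 m and angle between the x axis of lid_handle and the x axis of tub, either way round below 0.07 rad and contact force between the fingers and lid below 0.05 N and height (world z) of lid_end_a between 0.1 and 0.12 m and height (world z) of lid_end_b between 0.1 and 0.12 m and linear speed of lid below 0.03 m/s), for 0.2 s.
At the end, for the whole second after the job is handed in: The coil former is in the tub's pocket, the lid lies flush on the rim (within 2 mm at both ends), square to the tub, with both catches sprung back over it (within 2 mm of rest), the door is still open (at least 140 mm), everything at rest and let go (x of former_center in the frame of tub between -0.062 and 0.062 m and y of former_center in the frame of tub between -0.03 and 0.03 m and z of former_center in the frame of tub below 0.05 m and horizontal distance between lid_handle and tub_rim below 0.008 m and angle between the x axis of lid_handle and the x axis of tub, either way round below 0.07 rad and height (world z) of each of lid_end_a, lid_end_b below 0.096 m and value of joint each of catch_far, catch_near below 0.002 m and value of joint door above 0.14 m and contact force between the fingers and lid below 0.05 N and linear speed of each of lid, former below 0.02 m/s); the robot touches nothing.
It fails at once if the coil former is dropped: let go over the tub with its underside more than about 50 mm above the tub's floor (contact force between the fingers and former below 0.05 N and horizontal distance between former_center and tub below 0.12 m and z of former_center in the frame of tub above 0.09 m).
It fails at once if the woofer basket is moved more than 30 mm (distance of basket from where it was at the start of the episode above 0.03 m).
It fails at once if the banana plug pair is moved more than 30 mm (distance of plug_pair from where it was at the start of the episode above 0.03 m).
It fails at once if the finned load block is moved more than 30 mm (distance of dummy_load from where it was at the start of the episode above 0.03 m).
It also fails if it takes over 72 s, if anything falls off the work surface, if the arm or the gripper's body presses on something with over 40 N, if the wrist force passes 120 N, or if a joint passes its speed limit or range.

## Robot

A 6-joint arm with a two-finger parallel gripper is mounted at the origin on the work surface. World frame = base frame: x ahead of the robot, y to its left, z up, the work surface at z = 0. Lengths are in m, angles in rad, forces in N, time in s.
With the tool pointing down it reaches from about 0.25 to 0.775 m from the base axis. Payload 4 kg.
Tool frame: the origin (TCP) lies midway between the tips of the shut fingers; the grasp point (between the pads) lies 19 mm behind it (r.grip_point_offset is the distance from the TCP to the grasp point, in m); z points along the fingers, y is the direction in which the jaws open and shut (so a half turn about z gives the same grasp; the last joint's range is limited). The gripper opens to 85 mm and grips with 20 to 120 N. Pads are 22 mm wide; open, the fingers measure 114 mm over their backs; the gripper's body (76 mm by 85 mm) begins 54 mm behind the grasp point. The pads swing forward as they close: fully open they stand 13 mm farther back than shut.
Start: joints at [1.164, 0.087, 1.371, -0, 1.684, -0.103], TCP at [0.165, 0.525, 0.231] pointing down, gripper open.
Joint ranges: [-3.1, 3.1], [-0.76, 2.03], [0.27, 2.55], [-1.08, 4.22], [0.17, 2.65], [-2.57, 2.57]. Speed limits (rad/s): [2.79, 2.79, 3.14, 3.14, 3.14, 3.14].

## Interface

Orientations are given as a rotation vector (axis times angle).
In Python, from cell import r, grab_frame, hand_in, look_for, place_of gives the robot as it stands.
- The arm moves only by the tool servo_tool, never from a script. Its argument "moves" is a list of rows, each a list of 3 entries, a list of its own where there are three numbers: the opening, from 0 (shut) to 1 (fully open), then the shift along the tool's x, y, z in m, then the turn about the tool's z in degrees. A call has 1 to 5 rows; each row is the pose to reach, as a shift and turn from the pose measured when the call began, along the tool's axes at that moment; what a row does not reach only later rows make up. A row lasts 1/8 s, in which the tool goes at most 62.5 mm and 10.7 degrees, less where a joint would pass 70% of its speed; a pose out of reach is approached as far as the arm can. A call with a gripper value outside its range is refused whole. The fingers move at their own pace and stop on an object; the grip force is fixed at half the most. Time passes only in rows, so rows that repeat a pose let the fingers close. It gives the time, the measured TCP pose, the force and the opening at its end, in the units of the state.
- r.get_state(): the state, without advancing time (a new reading comes with each control period).
- grab_frame(name): name is "scene" or "top"; returns a dict with "image" (480x640x3 uint8, red, green, blue), "fovy" (degrees; the focal length in pixels is half the picture's height over the tangent of half this angle, whatever the lens; pixels are square), "cx", "cy" (the principal point, pixels), "xyz" and "rotation" of the camera in the world. Camera axes: x right, y down, z forward; pixel columns grow to the right and rows downward; lengths in m; the calibration is good to about 2 mm. A picture is of the moment at which its call begins. There is no depth.
- hand_in(): hands the job in, once; it reports no verdict.
Trained networks look in a picture, given as the dict that the camera call returned (one of the last four; its "shot" number tells which), for a name from the list of things; names that differ only in an ending like _2 or _b are one class to them, and where a whole thing is asked for, a point or a joint stands for the part that bears it (a point fixed in the world has none). Each returns a list of dicts, best first, with "conf" (0 to 1); they miss things now and then, are a little off and sometimes report something else, mostly with a low value. They report only what shows in the picture. A call takes as long as a camera call. They do not tell look-alikes from the thing itself.
- look_for(picture, query): "box" ([centre column, centre row, width, height] in pixels, round what is visible of it).
- place_of(picture, query): "location" ([column, row] in pixels: a listed point, or the origin of a listed thing).
The state is a dict: "t": time; "q": joint angles; "qvel": joint speeds; "tau": joint torques, N m; "tool_pos": TCP position; "tool_rot": TCP orientation; "wrist_force": force on the tool from outside, world axes, zero at the start; "ft_torque": the same for the moment, N m; "width": finger opening in m.
Only numpy, scipy, OpenCV 4.12 (cv2) and the standard library are available. Lean on these libraries where they do the work, as an engineer would, in place of code of your own. Each camera call takes 0.05 s, during which the arm holds its last target.

## Working session

There is one attempt and no reset: what is moved stays moved. The work goes in short steps, Python scripts to look and compute and a tool call to move; the robot and the scene stay as the last step left them, time stands still between calls to the robot, and variables do not carry over. Pictures are saved under pics/ and viewed, and the job is handed in when it is done.

Besides the shell and the picture viewer there is one more tool, called after "Emit:" as name([rows], argument=value, ...), one row to a line, values as JSON. servo_tool: Moves the arm, as the interface text tells. Its arguments: {"type":"object","properties":{"moves":{"type":"array","items":{"type":"array"}}},"required":["moves"]}

```bash
ls; mkdir -p pics; cat > h.py <<'E'
import numpy as np, cv2
from cell import r, grab_frame, hand_in, look_for, place_of
def f(p): return p["image"].shape[0]/2/np.tan(np.radians(p["fovy"])/2)
def ray(p,uv):
    F=f(p); d=np.array([(uv[0]-p["cx"])/F,(uv[1]-p["cy"])/F,1.]); 
    return np.array(p["xyz"]),np.array(p["rotation"]).reshape(3,3)@d
def atz(p,uv,z):
    o,d=ray(p,uv); return o+d*(z-o[2])/d[2]
def tri(p,a,q,b):
    o1,d1=ray(p,a);o2,d2=ray(q,b);d1=d1/np.linalg.norm(d1);d2=d2/np.linalg.norm(d2)
    s=np.linalg.lstsq(np.c_[d1,-d2],o2-o1,rcond=None)[0]
    x,y=o1+s[0]*d1,o2+s[1]*d2
    return (x+y)/2,np.linalg.norm(x-y)
def proj(p,X):
    c=np.array(p["rotation"]).reshape(3,3).T@(np.array(X)-np.array(p["xyz"])); F=f(p)
    return [p["cx"]+F*c[0]/c[2],p["cy"]+F*c[1]/c[2]]
def save(p,n,s=1.0):
    cv2.imwrite("pics/"+n+".png",p["image"][:,:,::-1])
E
python3 - <<'E'
from h import *
np.set_printoptions(precision=4,suppress=True)
a=grab_frame("scene");b=grab_frame("top");save(a,"s0");save(b,"t0")
for p in(a,b): print(p["fovy"],p["cx"],p["cy"],p["xyz"],p["rotation"],p["shot"],[k for k in p])
for n in "box_opening door_handle former_center tub tub_rim catch_far catch_near lid_handle lid_end_a lid_end_b basket plug_pair dummy_load".split():
    for p,l in((a,'s'),(b,'t')):
        print(n,l,[(np.round(d["location"]).tolist(),round(d["conf"],2)) for d in place_of(p,n)][:5])
print(r.get_state())
E
```

```text
pics
54.48125862586726 315.97389478256144 241.3179876423647 [0.9288 0.3964 0.8499] [-0.9503 -2.658   0.7978] 1 ['image', 'fovy', 'cx', 'cy', 'xyz', 'rotation', 'shot']
52.893855252803945 318.5749052680365 238.47777518260853 [0.5024 0.0339 1.1288] [-2.2097  2.1586 -0.1509] 2 ['image', 'fovy', 'cx', 'cy', 'xyz', 'rotation', 'shot']
box_opening s [([410.0, 232.0], 0.96)]
box_opening t [([249.0, 302.0], 0.98)]
door_handle s [([400.0, 213.0], 0.96)]
door_handle t [([269.0, 304.0], 0.82)]
former_center s []
former_center t []
tub s [([266.0, 147.0], 0.68)]
tub t [([454.0, 301.0], 0.91)]
tub_rim s [([264.0, 127.0], 0.97)]
tub_rim t [([464.0, 298.0], 0.94)]Traceback (most recent call last):
  File "<stdin>", line 7, in <module>
ValueError: it knows: basket, box_opening, door_handle, dummy_load, former_center, lid_end, lid_handle, plug_pair, tub, tub_rim
```

Rotation is a rotation vector; fixing that.

```bash
sed -i 's/np.array(p\["rotation"\]).reshape(3,3)/R(p)/; 1a def R(p): return cv2.Rodrigues(np.array(p["rotation"],float))[0]' h.py; cat h.py | head -5
python3 - <<'E'
from h import *
np.set_printoptions(precision=4,suppress=True)
a=grab_frame("scene");b=grab_frame("top")
for n in "box_opening door_handle former_center tub tub_rim lid_handle lid_end basket plug_pair dummy_load".split():
    L=[]
    for p,l in((a,'s'),(b,'t')):
        L.append(place_of(p,n))
        print(n,l,[(np.round(d["location"],1).tolist(),round(d["conf"],2)) for d in L[-1]][:5])
    for x in L[0]:
      for y in L[1]:
        X,e=tri(a,x["location"],b,y["location"])
        if e<.03: print('   ',X,round(e,4))
print(r.get_state())
E
```

```text
import numpy as np, cv2
def R(p): return cv2.Rodrigues(np.array(p["rotation"],float))[0]
from cell import r, grab_frame, hand_in, look_for, place_of
def f(p): return p["image"].shape[0]/2/np.tan(np.radians(p["fovy"])/2)
def ray(p,uv):
box_opening s [([413.3, 233.5], 0.7)]
box_opening t [([247.8, 299.0], 0.55)]
    [0.4782 0.1415 0.1528] 0.0033
door_handle s [([399.2, 213.1], 0.81), ([286.2, 233.9], 0.41)]
door_handle t [([265.1, 301.3], 0.84)]
    [0.4766 0.1032 0.1731] 0.0023
former_center s []
former_center t []
tub s [([267.1, 149.1], 0.61)]
tub t [([452.6, 299.7], 0.82)]
    [ 0.4835 -0.3174  0.011 ] 0.0017
tub_rim s [([263.8, 126.9], 0.86)]
tub_rim t [([466.6, 298.4], 0.6)]
    [ 0.4859 -0.3236  0.0817] 0.0079
lid_handle s [([394.8, 435.0], 0.94), ([314.7, 205.6], 0.83)]
lid_handle t [([356.9, 281.0], 0.79), ([161.8, 192.6], 0.75)]
    [0.7149 0.3612 0.0211] 0.0011
    [ 0.5203 -0.0893  0.0401] 0.0046
lid_end s [([363.3, 422.2], 0.95), ([336.6, 190.7], 0.81), ([422.1, 449.1], 0.71), ([284.7, 234.3], 0.63)]
lid_end t [([141.0, 197.0], 0.76), ([346.7, 243.5], 0.71), ([360.3, 311.5
[... 184 characters left out ...]
[]
basket t [([380.9, 174.8], 0.74)]
plug_pair s [([256.3, 326.2], 0.83)]
plug_pair t [([297.1, 171.5], 0.89)]
    [0.7777 0.0505 0.0083] 0.0008
dummy_load s [([315.5, 378.2], 0.65)]
dummy_load t [([236.2, 176.7], 0.56)]
    [0.7572 0.1971 0.0094] 0.0098
{'t': 1.7, 'q': array([ 1.1639,  0.0872,  1.3707, -0.    ,  1.6836, -0.1031]), 'qvel': array([ 0.0006,  0.0001,  0.0011, -0.0016, -0.0007, -0.    ]), 'tau': array([ -0.0008, -35.171 , -31.3454,  -0.0003,   0.0003,  -0.    ]), 'tool_pos': array([0.1646, 0.5248, 0.2313]), 'tool_rot': array([0.4754, 3.1054, 0.0001]), 'wrist_force': array([-0.1482, -0.0333,  0.1034]), 'ft_torque': array([-0.0312, -0.0189, -0.0183]), 'width': 0.08478958207177636}
```

View pics/s0.png

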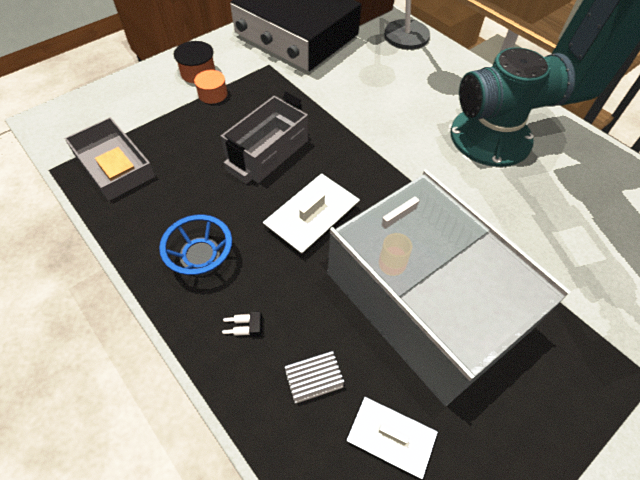

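View pics/t0.png

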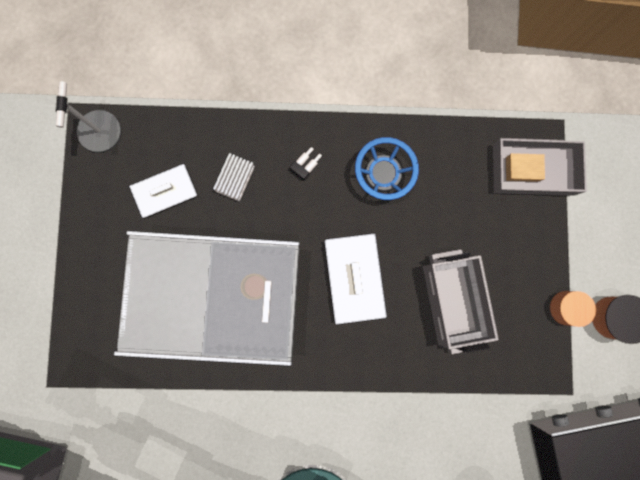

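The scene view shows the box (door handle ~(400,211), former ~(396,254) under the glass), large lid ~(312,212) and tub with black catches ~(266,140). The top view has the tub at ~(462,302), large lid ~(355,279), handle bar ~(266,301). I'll zoom in for exact corners.

```bash
python3 - <<'E'
import cv2,numpy as np
def crop(src,x,y,w,h,s,n):
    i=cv2.imread(f"pics/{src}.png")[y:y+h,x:x+w]
    i=cv2.resize(i,None,fx=s,fy=s,interpolation=cv2.INTER_CUBIC)
    for k in range(0,w,10): cv2.putText(i,str(x+k),(k*s,8),0,.3,(0,255,255),1);cv2.line(i,(k*s,10),(k*s,14),(0,255,255),1)
    for k in range(0,h,10): cv2.putText(i,str(y+k),(0,k*s+4),0,.3,(0,255,255),1)
    cv2.imwrite(f"pics/{n}.png",i)
crop("t0",410,230,100,130,4,"c_tub_t");crop("t0",310,225,90,110,5,"c_lid_t")
crop("t0",110,225,200,145,4,"c_box_t");crop("s0",215,85,110,105,5,"c_tub_s");crop("s0",255,165,115,95,6,"c_lid_s");crop("s0",320,170,200,140,4,"c_box_s")
E
```

```text
(no output)
```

View pics/c_tub_t.png

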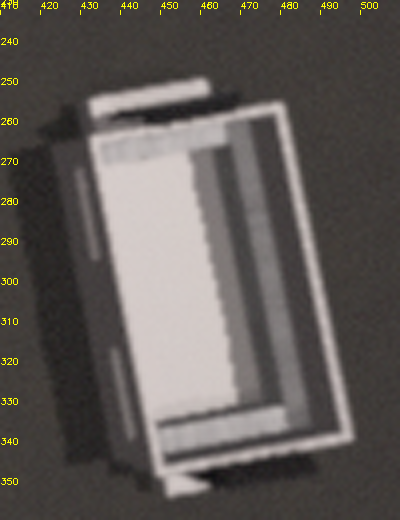

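View pics/c_tub_s.png

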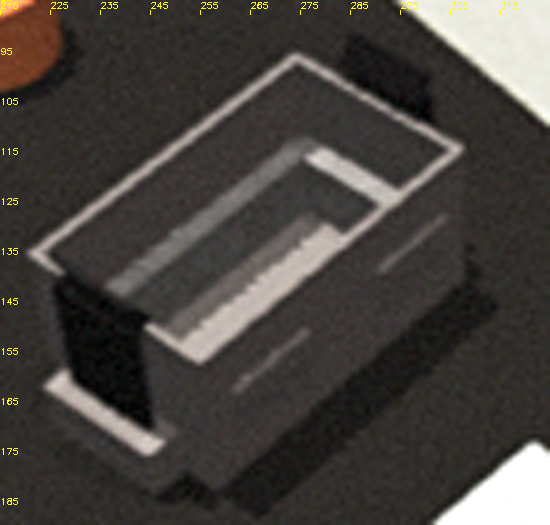

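View pics/c_lid_t.png

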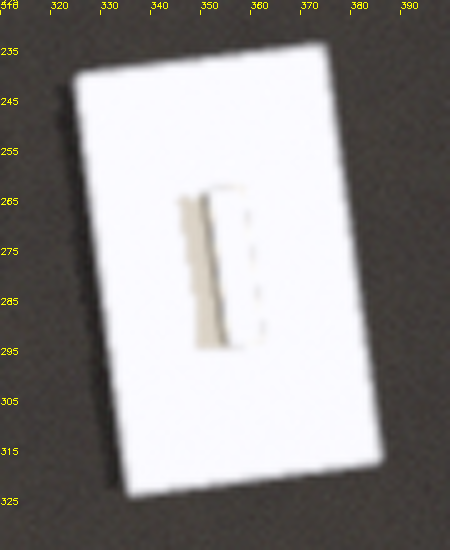

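View pics/c_lid_s.png

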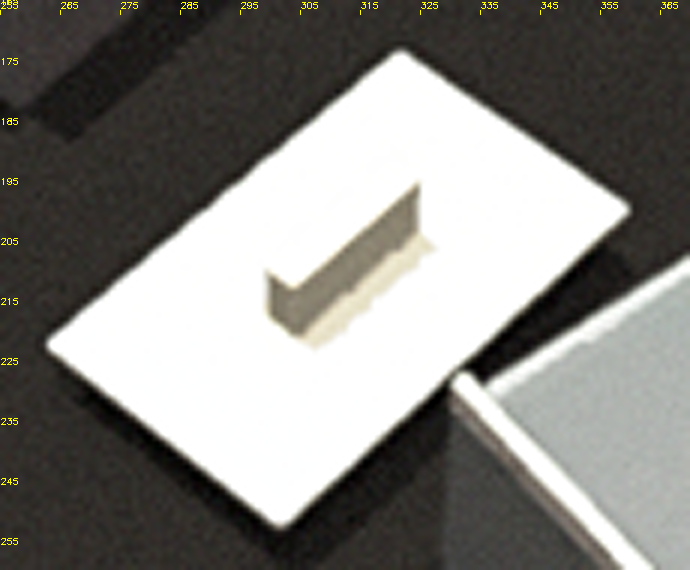

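View pics/c_box_t.png

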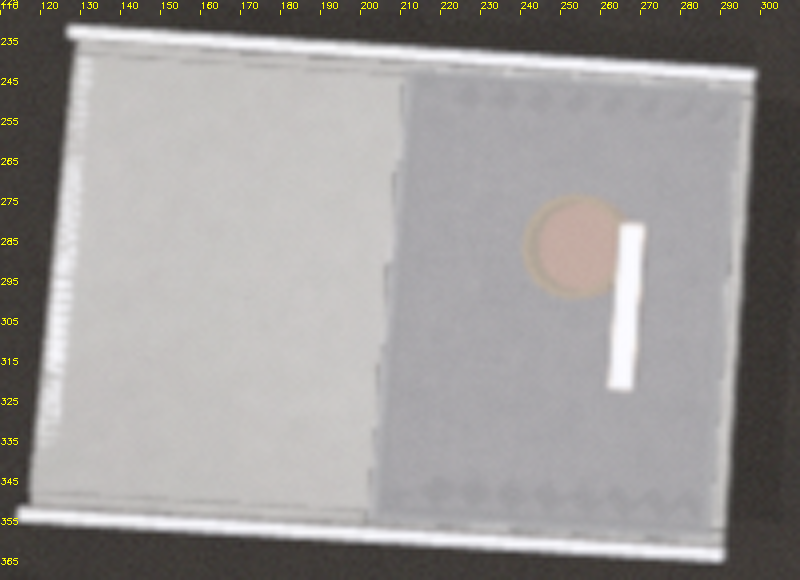

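View pics/c_box_s.png

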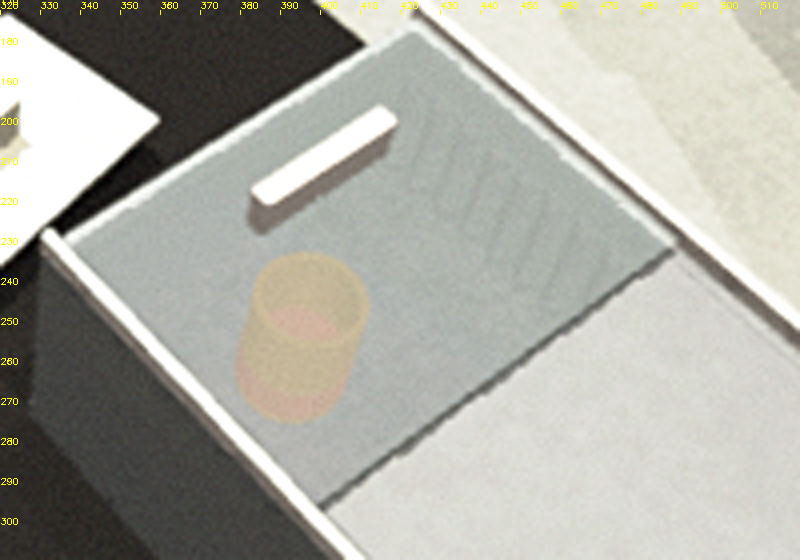

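```bash
cat > m.py <<'E'
from h import *
np.set_printoptions(precision=4,suppress=True)
a=grab_frame("scene");b=grab_frame("top")
def quad(name,T,S,o=-.4):
    P=[]
    for t,s in zip(T,S):
        X,e=tri(b,np.array(t)+o,a,np.array(s)+o);P.append(X);print(name,X,round(e,4))
    P=np.array(P);print(' centre',P.mean(0),'sides',[round(np.linalg.norm(P[i]-P[i-1]),4) for i in range(4)])
    return P
# order: hx-hy, hx-ly, lx-ly, lx-hy
P=quad("tub",[(432.8,264.3),(480.3,255.8),(498,339.5),(450,348.8)],[(255,157.4),(221,135.6),(274,95.6),(307.4,115)])
v=(P[0]+P[1]-P[2]-P[3]);print("yaw tub",np.degrees(np.arctan2(v[1],v[0])))
P=quad("lid",[(325.4,239.4),(375,233.6),(386.6,317.4),(336,324)],[(301.7,253),(262.8,222.5),(321.7,173.3),(360,200)])
v=(P[0]+P[1]-P[2]-P[3]);print("yaw lid",np.degrees(np.arctan2(v[1],v[0])))
for n,L,z in(("tub",[(432.8,264.3),(480.3,255.8),(498,339.5),(450,348.8)],.089),("lid",[(325.4,239.4),(375,233.6),(386.6,317.4),(336,324)],.032),("box",[(126.8,233),(298.8,243.8),(290.5,364.3),(114.5,353.5)],.165)):
    P=np.array([atz(b,np.array(u)-.4,z) for u in L]);print(n,P.mean(0),[round(np.linalg.norm(P[i]-P[i-1]),4) for i in range(4)])
    for i in(0,1,2,3):
        d=P[i]-P[i-1];print('  dir',np.degrees(np.arctan2(d[1],d[0])))
print("handle top",tri(b,(266.1,301.2),a,(400.7,208.6)),atz(b,(266.1,301.2),.187))
print("former top",tri(b,(253.3,286.1),a,(397.2,244.4)),atz(b,(253.3,286.1),.133))
E
python3 m.py
```

```text
tub [ 0.561  -0.2489  0.089 ] 0.0019
tub [ 0.5821 -0.3537  0.0892] 0.0017
tub [ 0.4028 -0.3902  0.0888] 0.0013
tub [ 0.3808 -0.2864  0.086 ] 0.0019
 centre [ 0.4817 -0.3198  0.0882] sides [np.float64(0.1841), np.float64(0.1069), np.float64(0.183), np.float64(0.1061)]
yaw tub 11.616213288465548
lid [ 0.6152 -0.0164  0.0305] 0.003
lid [ 0.6317 -0.1306  0.0304] 0.0025
lid [ 0.4416 -0.1587  0.0314] 0.0024
lid [ 0.4245 -0.0444  0.0292] 0.0024
 centre [ 0.5283 -0.0875  0.0304] sides [np.float64(0.1927), np.float64(0.1154), np.float64(0.1922), np.float64(0.1155)]
yaw lid 8.371785805817014
tub [ 0.4824 -0.3202  0.089 ] [np.float64(0.1836), np.float64(0.1069), np.float64(0.1831), np.float64(0.1066)]
  dir 11.493883256255922
  dir -78.65122257533292
  dir -168.61569930009512
  dir 101.60976308261607
lid [ 0.5291 -0.0883  0.032 ] [np.float64(0.1926), np.float64(0.115), np.float64(0.192), np.float64(0.1155)]
  dir 8.27493966556152
  dir -81.86150166488065
  dir -171.56845152683115
  dir 98.41415345132384
box [0.4808 0.2174 0.165 ] [np.float64(0.2349), np.float64(0.3416), np.float64(0.2369), np.float64(0.3405)]
  dir -2.1708801026656985
  dir -92.18426153642692
  dir 177.56277644857815
  dir 87.48574402927859
handle top (array([0.4762, 0.1016, 0.1849]), np.float64(0.0008693633115396809)) [0.4765 0.1012 0.187 ]
former top (array([0.5047, 0.1328, 0.1315]), np.float64(0.00129592460067233)) [0.5051 0.1321 0.133 ]
```

Heights and sizes agree with the text (tub rim 0.088, lid 0.030, handle top 0.185, former top 0.1315). Next, a helper that converts targets into tool shifts.

```bash
cat > go.py <<'E'
import sys
from h import *
np.set_printoptions(precision=4,suppress=True)
s=r.get_state(); M=cv2.Rodrigues(np.array(s["tool_rot"]))[0]; p=np.array(s["tool_pos"])
yaw=np.degrees(np.arctan2(M[1,1],M[0,1]))
print("t",round(s["t"],2),"tcp",p,"yaw_y",round(yaw,2),"zdir",M[:,2],"F",np.array(s["wrist_force"]),"w",round(s["width"],4),"q6",s["q"][5])
a=[float(x) for x in sys.argv[1:]]
if a:
    print("shift",(M.T@(np.array(a[:3])-p)).round(4),"turn",round(-((a[3]-yaw+180)%360-180),2) if len(a)>3 else 0)
E
python3 go.py .477 .072 .231 -2.4
```

```text
t 1.8 tcp [0.1645 0.5248 0.2313] yaw_y 72.6 zdir [ 0.0001  0.0001 -1.    ] F [ 0.2551  0.3739 -0.5132] w 0.0854 q6 -0.10311413662669432
shift [-0.4336 -0.3387  0.0003] turn 75.0
```

Emit:
servo_tool([
  [0,[-0.087,-0.068,0],11],
  [0,[-0.174,-0.136,0],21],
  [0,[-0.26,-0.203,0],32],
  [0,[-0.347,-0.271,0],42],
  [0,[-0.434,-0.339,0],53],
])

```text
t: 2.42
tool_pos: [0.3428, 0.2659, 0.2316]
tool_rot: [1.812, 2.566, 0.002]
wrist_force: [1.3, -0.4, -0.0]
width: 0.0
```

```bash
python3 go.py .477 .072 .231 -2.4
```

```text
t 2.42 tcp [0.3428 0.2659 0.2316] yaw_y 19.53 zdir [ 0.0012  0.0007 -1.    ] F [ 1.2838 -0.3625 -0.0044] w 0.0 q6 0.1881449993127907
shift [-0.2276  0.0617  0.0006] turn 21.93
```

Emit:
servo_tool([
  [0,[-0.06,0.016,0],11],
  [0,[-0.12,0.032,0],22],
  [0,[-0.18,0.048,0],22],
  [0,[-0.2276,0.0617,0],22],
  [0,[-0.2276,0.0617,0],22],
])

```text
t: 3.05
tool_pos: [0.4783, 0.0693, 0.2311]
tool_rot: [2.275, 2.166, 0.001]
wrist_force: [-0.2, 0.4, 0.2]
width: -0.0001
```

```bash
python3 go.py .477 .072 .170 -2.4
```

```text
t 3.05 tcp [0.4783 0.0693 0.2311] yaw_y -2.79 zdir [ 0.0005  0.     -1.    ] F [-0.1551  0.4186  0.1588] w -0.0001 q6 0.0751307728956014
shift [ 0.0027 -0.0014  0.0611] turn -0.39
```

Emit:
servo_tool([
  [0,[0.001,-0.001,0.03],0],
  [0,[0.001,-0.001,0.059],0],
  [0,[0.001,-0.001,0.059],0],
])

```text
t: 3.42
tool_pos: [0.4751, 0.0712, 0.1697]
tool_rot: [-2.271, -2.165, 0.006]
wrist_force: [0.1, -0.1, -0.4]
width: -0.0003
```

```bash
python3 go.py .483 .2375 .172 -2.4;python3 - <<'E'
from h import *
a=grab_frame("scene");save(a,"s1")
E
```

```text
t 3.42 tcp [0.4751 0.0712 0.1697] yaw_y -2.72 zdir [-0.0056  0.0003 -1.    ] F [ 0.0708 -0.0938 -0.4079] w -0.0003 q6 0.07783741533084071
shift [ 0.1665 -0.     -0.0023] turn -0.32
```

View pics/s1.png

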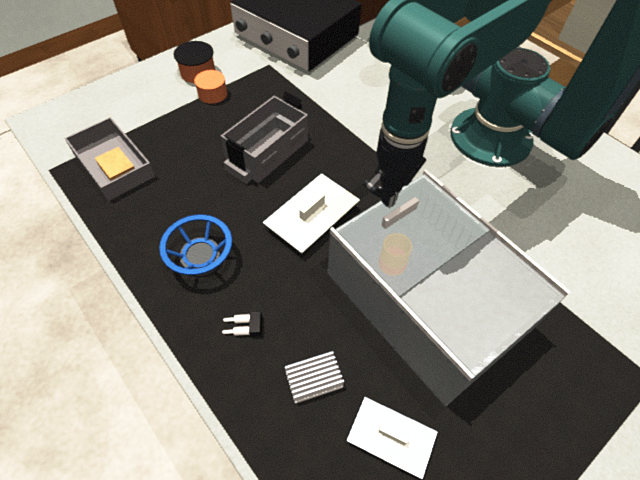

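The closed fingers stand at ~(388,195), behind the handle at (400,212). Pushing along tool x now.

Emit:
servo_tool([
  [0,[0.02,0,-0.002],0],
  [0,[0.05,0,-0.002],0],
  [0,[0.085,0,-0.002],0],
  [0,[0.115,0,-0.002],0],
  [0,[0.14,0,-0.002],0],
])

```text
t: 4.1
tool_pos: [0.4829, 0.212, 0.1757]
tool_rot: [2.272, 2.169, -0.001]
wrist_force: [-0.7, -2.7, -0.1]
width: 0.0001
```

```bash
python3 go.py .483 .2415 .172 -2.4
```

```text
t 4.1 tcp [0.4829 0.212  0.1757] yaw_y -2.66 zdir [-0.0002 -0.0007 -1.    ] F [-0.6647 -2.7422 -0.1346] w 0.0001 q6 0.35307404967513395
shift [ 0.0295 -0.0013  0.0037] turn -0.26
```

Emit:
servo_tool([
  [0,[0.01,-0.001,0.003],0],
  [0,[0.02,-0.001,0.003],0],
  [0,[0.026,-0.001,0.003],0],
  [0,[0.03,-0.001,0.003],0],
])

```text
t: 4.6
tool_pos: [0.4833, 0.2362, 0.1738]
tool_rot: [2.269, 2.159, -0.016]
wrist_force: [-4.2, -21.3, 8.7]
width: 0.0001
```

```bash
python3 go.py .483 .2415 .172 -2.4;python3 - <<'E'
from h import *
a=grab_frame("scene");b=grab_frame("top");save(a,"s2");save(b,"t2")
E
```

```text
t 4.6 tcp [0.4833 0.2362 0.1738] yaw_y -2.84 zdir [-0.0008 -0.014  -0.9999] F [ -4.2223 -21.3446   8.6768] w 0.0001 q6 0.40647573725096803
shift [ 0.0053 -0.0006  0.0017] turn -0.44
```

View pics/s2.png

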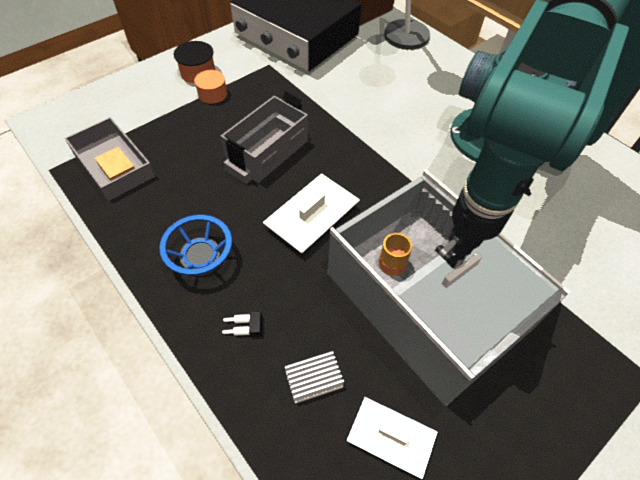

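The force jumped to 21 N, so the door is on its stop; the picture shows the opening clear and the former at (396,254). Backing off and opening.

Emit:
servo_tool([
  [0,[-0.02,0,0],0],
  [0.5,[-0.04,0,-0.03],0],
  [1,[-0.08,0.01,-0.05],0],
  [1,[-0.104,0.017,-0.06],0],
  [1,[-0.104,0.017,-0.06],0],
])

```text
t: 5.32
tool_pos: [0.4961, 0.131, 0.2365]
tool_rot: [2.273, 2.155, -0.011]
wrist_force: [-0.2, 0.4, 0.0]
width: 0.0723
```

```bash
python3 go.py .505 .1325 .100 -2.4; cat > fm.py <<'E'
from h import *
np.set_printoptions(precision=4,suppress=True)
a=grab_frame("scene");b=grab_frame("top");save(a,"s3");save(b,"t3")
for n in("former_center","door_handle"):
    A=place_of(a,n);B=place_of(b,n);print(n,A,B)
    if A and B: print(tri(a,A[0]["location"],b,B[0]["location"]))
E
python3 fm.py
```

```text
t 5.33 tcp [0.4961 0.131  0.2365] yaw_y -3.05 zdir [ 0.0017 -0.0121 -0.9999] F [-0.2184  0.4045  0.0255] w 0.0723 q6 0.2073409711555833
shift [0.0036 0.0085 0.1365] turn -0.65
former_center [{'location': [394.0, 252.9], 'conf': 0.61}] []
door_handle [{'location': [458.3, 273.3], 'conf': 0.59}] []
```

View pics/t3.png

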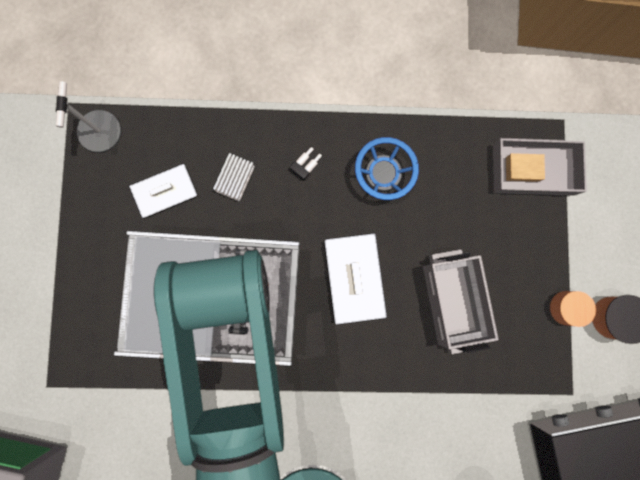

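View pics/s3.png

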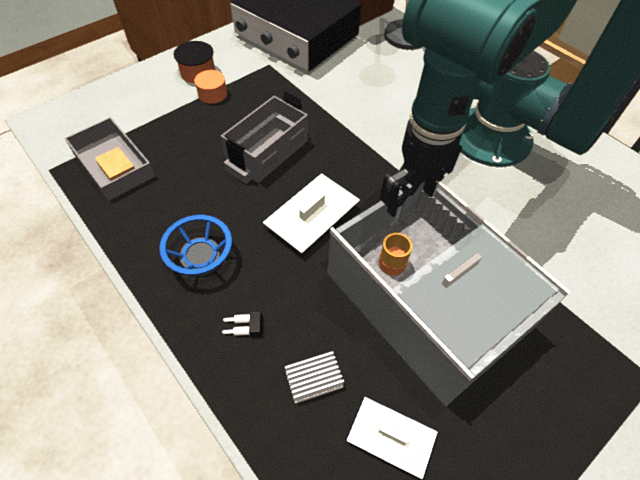

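Emit:
servo_tool([
  [1,[0.003,0.008,0.02],0],
  [1,[0.003,0.008,0.06],0],
  [1,[0.003,0.008,0.085],0],
  [1,[0.003,0.008,0.085],0],
])

```text
t: 6.12
tool_pos: [0.5005, 0.1349, 0.1463]
tool_rot: [2.271, 2.165, -0.025]
wrist_force: [0.2, -0.4, -0.2]
width: 0.0851
```

```bash
python3 go.py .505 .1325 .090 -2.4; python3 - <<'E'
from h import *
a=grab_frame("scene");save(a,"s4")
print(atz(a,(463,267),.187))
i=a["image"][140:300,330:490,::-1];cv2.imwrite("pics/c4.png",cv2.resize(i,None,fx=4,fy=4,interpolation=2)[:600])
E
```

```text
t 6.12 tcp [0.5005 0.1349 0.1463] yaw_y -2.73 zdir [-0.009  -0.0139 -0.9999] F [ 0.2331 -0.409  -0.1861] w 0.0851 q6 0.20983144496735504
shift [-0.0014  0.0051  0.0563] turn -0.33
[0.48411464 0.25428212 0.187     ]
```

View pics/c4.png

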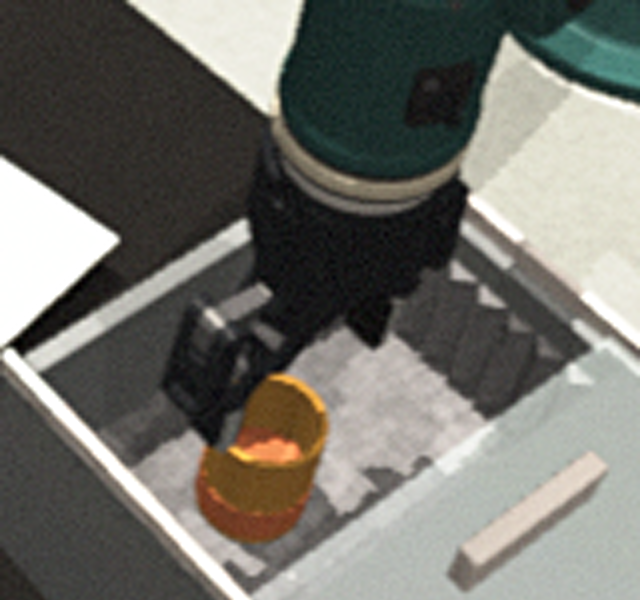

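Emit:
servo_tool([
  [1,[-0.001,0.005,0.01],0],
  [1,[-0.001,0.005,0.035],0],
  [1,[-0.001,0.005,0.056],0],
  [1,[-0.001,0.005,0.056],0],
])

```text
t: 6.68
tool_pos: [0.5058, 0.1329, 0.0912]
tool_rot: [2.27, 2.165, -0.023]
wrist_force: [-0.7, -0.1, -0.2]
width: 0.0852
```

```bash
python3 go.py .505 .1325 .090 -2.4
```

```text
t 6.67 tcp [0.5058 0.1329 0.0912] yaw_y -2.74 zdir [-0.0076 -0.0137 -0.9999] F [-0.7411 -0.1419 -0.235 ] w 0.0852 q6 0.2059573387385714
shift [-0.0004 -0.0008  0.0012] turn -0.34
```

Positioned; closing.

Emit:
servo_tool([
  [0.6,[0,0,0],0],
  [0.3,[0,0,0],0],
  [0.3,[0,0,0],0],
  [0.3,[0,0,0],0],
  [0.3,[0,0,0],0],
])

```text
t: 7.3
tool_pos: [0.5069, 0.1331, 0.0929]
tool_rot: [2.269, 2.163, -0.019]
wrist_force: [-0.4, -0.6, 5.9]
width: 0.052
```

```bash
python3 go.py .505 .1325 .270 -2.4
```

```text
t 7.3 tcp [0.5069 0.1331 0.0929] yaw_y -2.73 zdir [-0.0043 -0.0131 -0.9999] F [-0.4265 -0.6006  5.9392] w 0.052 q6 0.20596967307919545
shift [-0.0031 -0.0026 -0.1771] turn -0.33
```

Emit:
servo_tool([
  [0.3,[0,0,-0.01],0],
  [0.3,[0,0,-0.04],0],
  [0.3,[0,0,-0.09],0],
  [0.3,[0,0,-0.15],0],
  [0.3,[0,0,-0.18],0],
])

```text
t: 7.92
tool_pos: [0.5084, 0.1356, 0.2771]
tool_rot: [2.267, 2.161, -0.012]
wrist_force: [0.6, -0.1, -2.5]
width: 0.0521
```

```bash
python3 go.py .482 -.320 .27 11.6; python3 - <<'E'
from h import *
a=grab_frame("scene");save(a,"s5")
E
```

```text
t 7.92 tcp [0.5084 0.1356 0.2771] yaw_y -2.73 zdir [ 0.001  -0.0123 -0.9999] F [ 0.5945 -0.0795 -2.4966] w 0.0521 q6 0.20574902227472425
shift [-0.4562 -0.0047  0.0127] turn -14.33
```

View pics/s5.png

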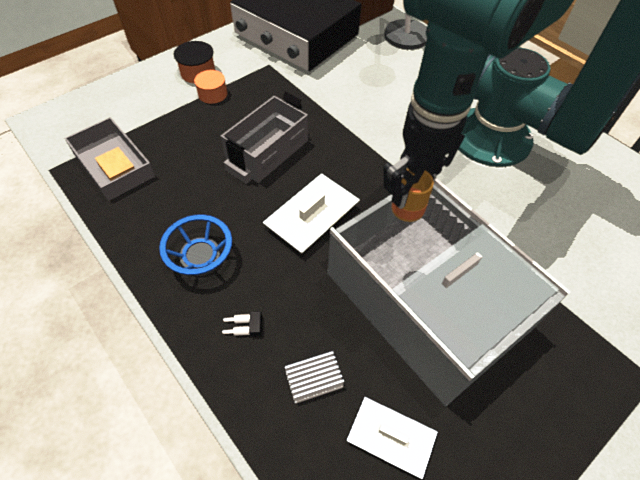

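The former is held (brass at (410,200)). Carrying it to the tub.

Emit:
servo_tool([
  [0.3,[-0.04,0,0.0],-3],
  [0.3,[-0.1,0,0.0],-6],
  [0.3,[-0.16,0,0.0],-9],
  [0.3,[-0.22,-0.002,0.0],-12],
  [0.3,[-0.28,-0.003,0.0],-14],
])

```text
t: 8.6
tool_pos: [0.4922, -0.1453, 0.2822]
tool_rot: [1.984, 2.422, -0.008]
wrist_force: [0.3, 0.2, -0.7]
width: 0.0519
```

```bash
python3 go.py .482 -.320 .2 11.6
```

```text
t 8.6 tcp [ 0.4922 -0.1453  0.2822] yaw_y 11.35 zdir [ 0.0049 -0.0104 -0.9999] F [ 0.2764  0.2368 -0.7252] w 0.0519 q6 -0.5922720842335673
shift [-0.1683 -0.0446  0.084 ] turn -0.25
```

Emit:
servo_tool([
  [0.3,[-0.06,-0.016,0.0],0],
  [0.3,[-0.12,-0.032,0.01],0],
  [0.3,[-0.168,-0.0446,0.04],0],
  [0.3,[-0.168,-0.0446,0.075],0],
  [0.3,[-0.168,-0.0446,0.084],0],
])

```text
t: 9.22
tool_pos: [0.4799, -0.3189, 0.195]
tool_rot: [1.992, 2.428, -0.008]
wrist_force: [-0.5, 0.8, -2.0]
width: 0.052
```

```bash
python3 go.py .482 -.320 .15 11.6; python3 - <<'E'
from h import *
a=grab_frame("scene");save(a,"s6");b=grab_frame("top");save(b,"t6")
i=a["image"][50:200,180:350,::-1];cv2.imwrite("pics/c6.png",cv2.resize(i,None,fx=4,fy=4,interpolation=2)[:600])
E
```

```text
t 9.22 tcp [ 0.4799 -0.3189  0.195 ] yaw_y 11.27 zdir [-0.0021 -0.0046 -1.    ] F [-0.4631  0.7589 -1.9857] w 0.052 q6 -0.8790878447364965
shift [-0.0013  0.002   0.045 ] turn -0.33
```

View pics/c6.png

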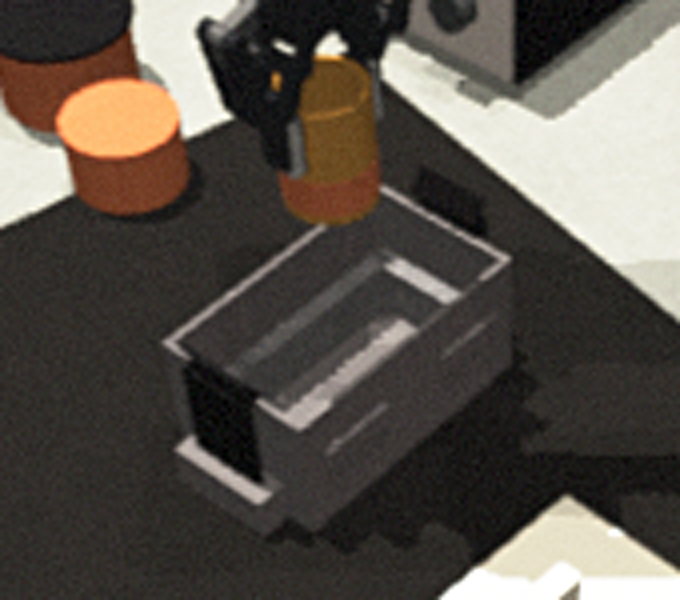

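Emit:
servo_tool([
  [0.3,[-0.001,0.002,0.04],0],
  [0.3,[-0.001,0.002,0.09],0],
  [0.3,[-0.001,0.002,0.125],0],
  [0.3,[-0.001,0.002,0.145],0],
  [0.3,[-0.001,0.002,0.147],0],
])

```text
t: 9.95
tool_pos: [0.4839, -0.3195, 0.0511]
tool_rot: [1.985, 2.428, -0.008]
wrist_force: [-0.9, -1.0, -1.5]
width: 0.0518
```

```bash
python3 go.py .482 -.320 .037 11.6
```

```text
t 9.95 tcp [ 0.4839 -0.3195  0.0511] yaw_y 11.46 zdir [ 0.0011 -0.0072 -1.    ] F [-0.8604 -1.0099 -1.4569] w 0.0518 q6 -0.8773487718924785
shift [ 0.     -0.002   0.0141] turn -0.14
```

Emit:
servo_tool([
  [0.3,[0,-0.001,0.005],0],
  [0.3,[0,-0.001,0.009],0],
  [0.3,[0,-0.001,0.012],0],
  [0.3,[0,-0.001,0.013],0],
])

```text
t: 10.45
tool_pos: [0.483, -0.3199, 0.0382]
tool_rot: [1.985, 2.428, -0.008]
wrist_force: [-0.7, -0.3, -1.1]
width: 0.0521
```

```bash
python3 go.py .482 -.320 .037 11.6
```

```text
t 10.45 tcp [ 0.483  -0.3199  0.0382] yaw_y 11.45 zdir [ 0.0013 -0.0074 -1.    ] F [-0.6707 -0.2954 -1.1462] w 0.0521 q6 -0.8786595118131294
shift [ 0.0001 -0.001   0.0012] turn -0.15
```

Emit:
servo_tool([
  [0.3,[0,0,0.001],0],
  [0.3,[0,0,0.002],0],
  [0.3,[0,0,0.002],0],
])

```text
t: 10.82
tool_pos: [0.483, -0.32, 0.037]
tool_rot: [1.985, 2.427, -0.008]
wrist_force: [-2.2, 1.8, 3.4]
width: 0.052
```

Emit:
servo_tool([
  [0.3,[0,0,0.001],0],
  [0.3,[0,0,0.001],0],
  [0.3,[0,0,0.001],0],
])

```text
t: 11.2
tool_pos: [0.4831, -0.32, 0.037]
tool_rot: [1.985, 2.427, -0.008]
wrist_force: [-1.3, 2.9, 4.6]
width: 0.0523
```

Touching the floor (force flipped to +4.6 N). Releasing gently.

Emit:
servo_tool([
  [0.75,[0,0,0],0],
  [0.9,[0,0,0],0],
  [0.9,[0,0,0],0],
  [0.9,[0,0,-0.02],0],
  [0.9,[0,0,-0.06],0],
])

```text
t: 11.82
tool_pos: [0.4816, -0.3184, 0.0949]
tool_rot: [1.988, 2.432, -0.008]
wrist_force: [1.2, 0.1, -0.4]
width: 0.0766
```

Emit:
servo_tool([
  [0.9,[0,0,-0.05],0],
  [0.9,[0,0,-0.09],0],
  [0.9,[0.05,0.01,-0.11],0],
  [0.9,[0.11,0.02,-0.11],0],
  [0.9,[0.17,0.03,-0.11],0],
])

```text
t: 12.45
tool_pos: [0.4776, -0.144, 0.2045]
tool_rot: [1.989, 2.43, -0.007]
wrist_force: [1.5, 1.1, -0.0]
width: 0.0768
```

```bash
python3 go.py .5285 -.088 .17 -81.7; python3 - <<'E'
from h import *
np.set_printoptions(precision=4,suppress=True)
a=grab_frame("scene");save(a,"s7");b=grab_frame("top");save(b,"t7")
i=a["image"][50:200,180:350,::-1];cv2.imwrite("pics/c7.png",cv2.resize(i,None,fx=4,fy=4,interpolation=2)[:600])
A=place_of(a,"former_center");B=place_of(b,"former_center");print(A,B)
if A:print(atz(a,A[0]["location"],.042))
if A and B:print(tri(a,A[0]["location"],b,B[0]["location"]))
E
```

```text
t 12.45 tcp [ 0.4776 -0.144   0.2045] yaw_y 11.39 zdir [-0.0015 -0.0044 -1.    ] F [ 1.5316  1.0802 -0.0259] w 0.0768 q6 -0.6026069680706543
shift [0.045  0.0611 0.0342] turn 93.09
[{'location': [268.2, 137.6], 'conf': 0.58}, {'location': [203.1, 259.7], 'conf': 0.44}] [{'location': [296.1, 173.3], 'conf': 0.68}]
[ 0.4744 -0.32    0.042 ]
(array([0.6829, 0.036 , 0.4299]), np.float64(0.030019523673049674))
```

View pics/c7.png

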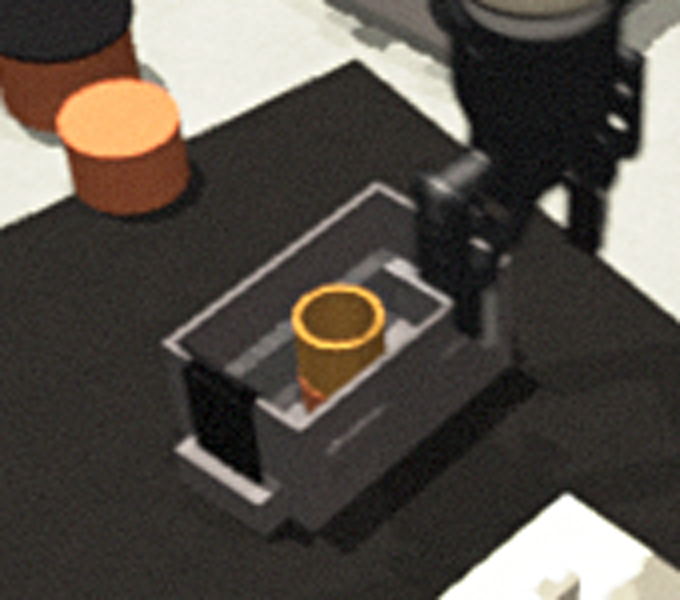

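View pics/t7.png

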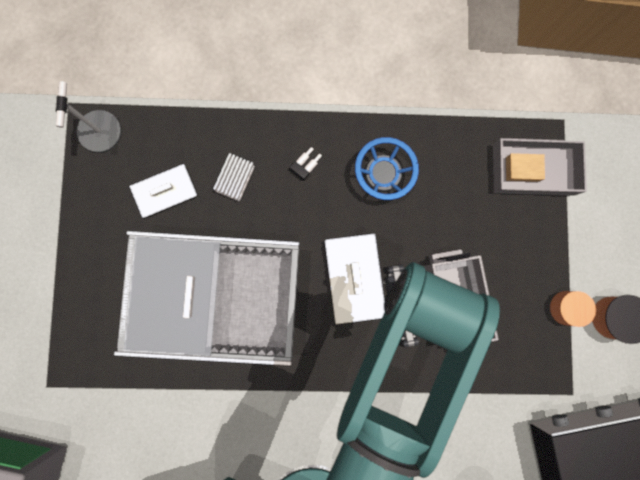

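Former stands upright in the pocket (ring at ~(264,129) in full scene); door stays open (handle now at (188,297) in top view). Now to the lid.

Emit:
servo_tool([
  [0.5,[0.01,0.012,0],10],
  [0.5,[0.02,0.024,0],20],
  [0.5,[0.03,0.037,0],30],
  [0.5,[0.038,0.05,0],40],
  [0.5,[0.045,0.061,0],50],
])

```text
t: 13.28
tool_pos: [0.529, -0.0899, 0.2034]
tool_rot: [2.831, 1.354, -0.008]
wrist_force: [0.4, -0.3, -0.2]
width: 0.0426
```

```bash
python3 go.py .5285 -.088 .15 -81.7
```

```text
t 13.28 tcp [ 0.529  -0.0899  0.2034] yaw_y -38.88 zdir [-0.0028 -0.0057 -1.    ] F [ 0.4132 -0.298  -0.1912] w 0.0426 q6 0.4079080692915688
shift [ 0.0015 -0.0017  0.0534] turn 42.82
```

Emit:
servo_tool([
  [0.5,[0.001,-0.001,0.01],10.5],
  [0.5,[0.001,-0.001,0.02],21],
  [0.5,[0.001,-0.001,0.03],31.5],
  [0.5,[0.001,-0.001,0.04],42],
  [0.5,[0.001,-0.001,0.053],43],
])

```text
t: 13.9
tool_pos: [0.5292, -0.0905, 0.1498]
tool_rot: [3.128, 0.221, -0.005]
wrist_force: [0.1, -1.0, -0.3]
width: 0.0422
```

```bash
python3 go.py .5285 -.088 .10 -81.7; python3 - <<'E'
from h import *
a=grab_frame("scene");save(a,"s8")
i=a["image"][120:270,230:400,::-1];cv2.imwrite("pics/c8.png",cv2.resize(i,None,fx=4,fy=4,interpolation=2)[:600])
E
```

```text
t 13.9 tcp [ 0.5292 -0.0905  0.1498] yaw_y -81.93 zdir [-0.0025 -0.0062 -1.    ] F [ 0.1468 -1.033  -0.3492] w 0.0422 q6 1.1593711029427693
shift [-0.0001 -0.0029  0.0498] turn -0.23
```

View pics/c8.png

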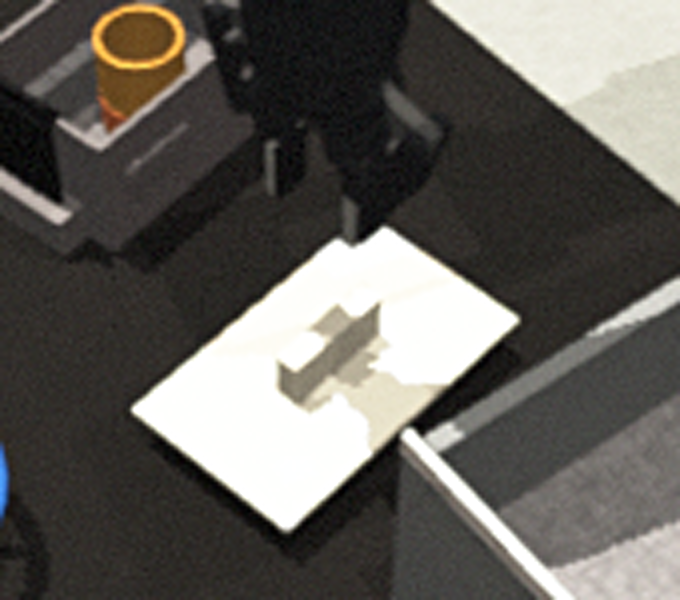

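Emit:
servo_tool([
  [0.5,[0,-0.003,0.02],0],
  [0.5,[0,-0.003,0.045],0],
  [0.5,[0,-0.003,0.06],0],
  [0.5,[0,-0.003,0.06],0],
])

```text
t: 14.45
tool_pos: [0.5261, -0.0874, 0.0859]
tool_rot: [3.13, 0.223, -0.016]
wrist_force: [-0.1, -0.1, 0.3]
width: 0.0428
```

```bash
python3 go.py .5285 -.088 .038 -81.7; python3 - <<'E'
from h import *
b=grab_frame("top");a=grab_frame("scene");save(a,"s9");print(atz(b,(356.7,277.9),.066))
i=a["image"][120:270,230:400,::-1];cv2.imwrite("pics/c9.png",cv2.resize(i,None,fx=4,fy=4,interpolation=2)[:600])
E
```

```text
t 14.45 tcp [ 0.5261 -0.0874  0.0859] yaw_y -81.86 zdir [-0.0098 -0.0042 -0.9999] F [-0.0538 -0.126   0.3091] w 0.0428 q6 1.1630907563010093
shift [0.0028 0.0008 0.0479] turn -0.16
[ 0.52819011 -0.08750323  0.066     ]
```

View pics/c9.png

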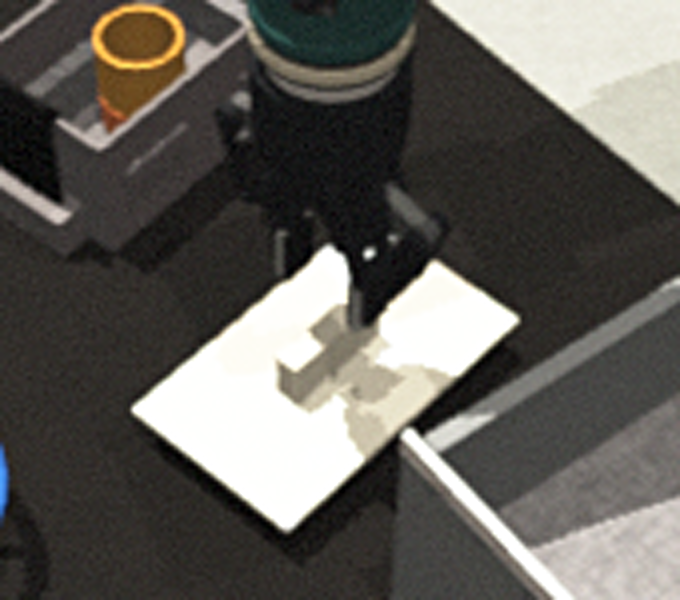

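Handle estimate (0.528,−0.0875) agrees from both measurements. Descending to grasp.

Emit:
servo_tool([
  [0.5,[0.003,0.001,0.015],0],
  [0.5,[0.003,0.001,0.035],0],
  [0.5,[0.003,0.001,0.045],0],
  [0.5,[0.003,0.001,0.046],0],
])

```text
t: 15.05
tool_pos: [0.5299, -0.0882, 0.0411]
tool_rot: [3.129, 0.223, -0.012]
wrist_force: [0.3, -0.3, 0.5]
width: 0.0428
```

```bash
python3 go.py .5285 -.088 .039 -81.7
```

```text
t 15.05 tcp [ 0.5299 -0.0882  0.0411] yaw_y -81.86 zdir [-0.0072 -0.0048 -1.    ] F [ 0.3397 -0.2895  0.5428] w 0.0428 q6 1.164015821867125
shift [-0.0014 -0.0005  0.0021] turn -0.16
```

Emit:
servo_tool([
  [0.3,[-0.001,0,0.001],0],
  [0,[-0.001,0,0.001],0],
  [0,[-0.001,0,0.001],0],
  [0,[-0.001,0,0.001],0],
  [0,[-0.001,0,0.001],0],
])

```text
t: 15.68
tool_pos: [0.5294, -0.0885, 0.0408]
tool_rot: [3.129, 0.222, -0.01]
wrist_force: [0.2, -0.1, 3.6]
width: 0.0151
```

```bash
python3 go.py .5285 -.088 .039 -81.7
```

```text
t 15.68 tcp [ 0.5294 -0.0885  0.0408] yaw_y -81.87 zdir [-0.006 -0.005 -1.   ] F [ 0.2375 -0.0959  3.5849] w 0.0151 q6 1.1632630518325147
shift [-0.0008 -0.0006  0.0018] turn -0.17
```

Emit:
servo_tool([
  [0,[0,0,-0.01],0],
  [0,[0,0,-0.04],0],
  [0,[0,0,-0.09],0],
  [0,[0,0,-0.14],0],
  [0,[0,0,-0.17],0],
])

```text
t: 16.3
tool_pos: [0.5311, -0.0879, 0.2142]
tool_rot: [3.128, 0.222, -0.004]
wrist_force: [1.3, 0.0, -1.2]
width: 0.0149
```

```bash
python3 go.py .482 -.320 .21 -78.4;  python3 - <<'E'
from h import *
a=grab_frame("scene");save(a,"s10")
E
```

```text
t 16.3 tcp [ 0.5311 -0.0879  0.2142] yaw_y -81.87 zdir [-0.0022 -0.0064 -1.    ] F [ 1.3122  0.0141 -1.2438] w 0.0149 q6 1.1630799719219527
shift [-0.0814  0.2228  0.0058] turn -3.47
```

View pics/s10.png

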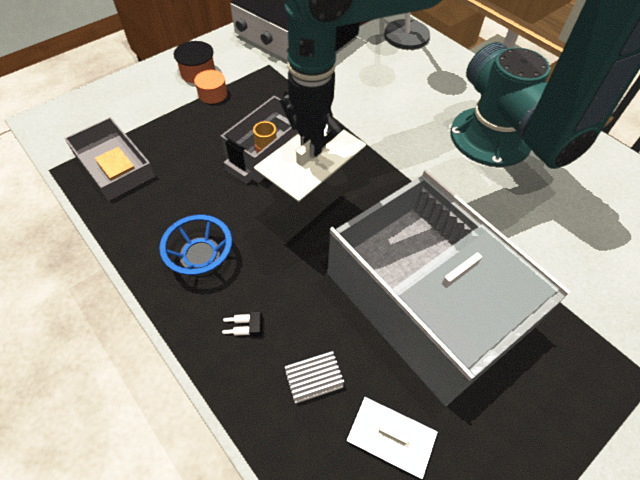

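The lid is held level (corners ~(260,165)–(365,150)). Moving over the tub.

Emit:
servo_tool([
  [0,[-0.015,0.04,0],-1],
  [0,[-0.036,0.1,0],-2],
  [0,[-0.057,0.155,0],-3.4],
  [0,[-0.074,0.205,0],-3.4],
  [0,[-0.0814,0.223,0],-3.4],
])

```text
t: 16.98
tool_pos: [0.4821, -0.3231, 0.2182]
tool_rot: [3.119, 0.309, 0.002]
wrist_force: [1.1, 0.9, -2.2]
width: 0.0148
```

Emit:
servo_tool([
  [0,[0,0,0],0],
  [0,[0,0,0],0],
])

```text
t: 17.23
tool_pos: [0.4822, -0.3217, 0.2174]
tool_rot: [3.121, 0.311, 0.001]
wrist_force: [0.3, 0.7, -2.0]
width: 0.015
```

```bash
python3 go.py .482 -.320 .21 -78.4;  python3 - <<'E'
from h import *
a=grab_frame("scene");save(a,"s11");b=grab_frame("top");save(b,"t11")
i=a["image"][20:210,170:370,::-1];cv2.imwrite("pics/c11.png",cv2.resize(i,None,fx=3,fy=3,interpolation=2)[:600])
i=b["image"][210:380,390:540,::-1];cv2.imwrite("pics/d11.png",cv2.resize(i,None,fx=3,fy=3,interpolation=2)[:600])
E
```

```text
t 17.23 tcp [ 0.4822 -0.3217  0.2174] yaw_y -78.61 zdir [ 0.001  -0.0054 -1.    ] F [ 0.3456  0.7228 -1.9538] w 0.015 q6 0.6874823512754061
shift [ 0.0002 -0.0017  0.0074] turn -0.21
```

View pics/c11.png

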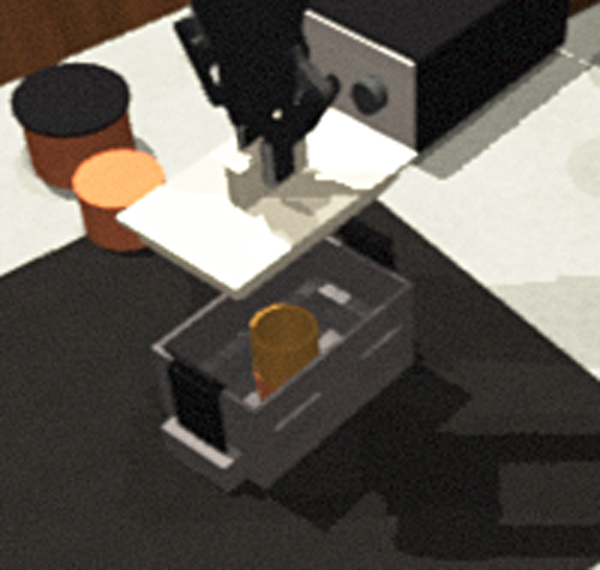

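View pics/d11.png

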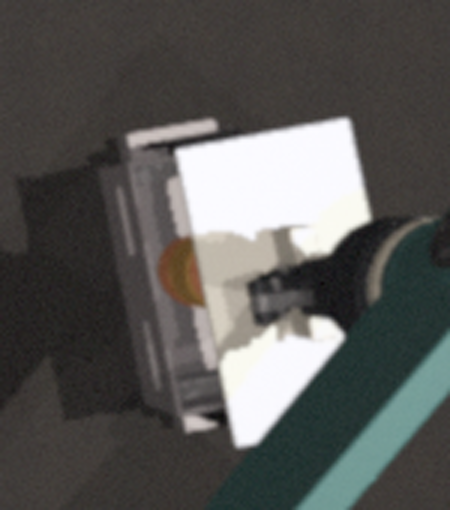

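```bash
python3 - <<'E'
from h import *
np.set_printoptions(precision=4,suppress=True)
a=grab_frame("scene");b=grab_frame("top")
T=dict(hh=(449,259.3),hl=(507,249),lh=(467.7,359));S=dict(hh=(250,118.3),hl=(209.3,91.7),lh=(308.3,72.3))
P={}
for k in T: P[k],e=tri(b,np.array(T[k])-.4,a,np.array(S[k])-.4);print(k,P[k],e)
print("centre",(P["hl"]+P["lh"])/2)
for z in(.206,):
  p,q,w=[atz(b,np.array(T[k])-.4,z) for k in("hl","lh","hh")];print((p+q)/2,np.linalg.norm(p-w),np.linalg.norm(q-w))
for d in(P["hh"]-P["lh"],):print(np.degrees(np.arctan2(d[1],d[0])))
d=P["hl"]-P["hh"];print(np.degrees(np.arctan2(d[1],d[0])))
E
```

```text
hh [ 0.5633 -0.2476  0.2042] 0.006204376069780098
hl [ 0.5861 -0.3597  0.211 ] 0.004431109717984717
lh [ 0.3772 -0.2848  0.2047] 0.001103139912393882
centre [ 0.4816 -0.3223  0.2078]
[ 0.4826 -0.3237  0.206 ] 0.11644838067948482 0.19160901528450847
11.298358782048208
-78.50868443375973
```

Emit:
servo_tool([
  [0,[0,-0.001,0.02],-0.2],
  [0,[0,-0.002,0.05],-0.2],
  [0,[0,-0.002,0.075],-0.2],
  [0,[0,-0.002,0.085],-0.2],
  [0,[0,-0.002,0.085],-0.2],
])

```text
t: 18.05
tool_pos: [0.4824, -0.3198, 0.1331]
tool_rot: [3.119, 0.319, 0.001]
wrist_force: [0.5, -0.0, -1.5]
width: 0.015
```

```bash
python3 go.py .482 -.320 .12 -78.4
```

```text
t 18.05 tcp [ 0.4824 -0.3198  0.1331] yaw_y -78.31 zdir [ 0.0015 -0.0063 -1.    ] F [ 0.4642 -0.0032 -1.5088] w 0.015 q6 0.6860214769573897
shift [-0.0004  0.0001  0.0131] turn 0.09
```

Emit:
servo_tool([
  [0,[0,0,0.004],0],
  [0,[0,0,0.008],0],
  [0,[0,0,0.01],0],
  [0,[0,0,0.01],0],
])

```text
t: 18.55
tool_pos: [0.4823, -0.3198, 0.123]
tool_rot: [3.119, 0.319, 0.001]
wrist_force: [-0.0, -0.4, -0.8]
width: 0.0145
```

Emit:
servo_tool([
  [0,[0,0,0.001],0],
  [0,[0,0,0.002],0],
  [0,[0,0,0.002],0],
])

```text
t: 18.92
tool_pos: [0.4823, -0.3198, 0.1209]
tool_rot: [3.119, 0.319, 0.001]
wrist_force: [0.2, 0.1, -1.0]
width: 0.015
```

Emit:
servo_tool([
  [0,[0,0,0.001],0],
  [0,[0,0,0.002],0],
  [0,[0,0,0.002],0],
])

```text
t: 19.3
tool_pos: [0.4825, -0.3198, 0.1191]
tool_rot: [3.119, 0.319, 0.002]
wrist_force: [1.1, -0.0, -1.5]
width: 0.0147
```

```bash
python3 go.py .482 -.320 .12 -78.4; python3 - <<'E'
from h import *
a=grab_frame("scene");save(a,"s12")
i=a["image"][50:200,190:340,::-1];cv2.imwrite("pics/c12.png",cv2.resize(i,None,fx=4,fy=4,interpolation=2)[:600])
E
```

```text
t 19.3 tcp [ 0.4825 -0.3198  0.1191] yaw_y -78.31 zdir [ 0.0017 -0.0062 -1.    ] F [ 1.0571 -0.0147 -1.527 ] w 0.0147 q6 0.6860624259907717
shift [-0.0005  0.0001 -0.0009] turn 0.09
```

View pics/c12.png

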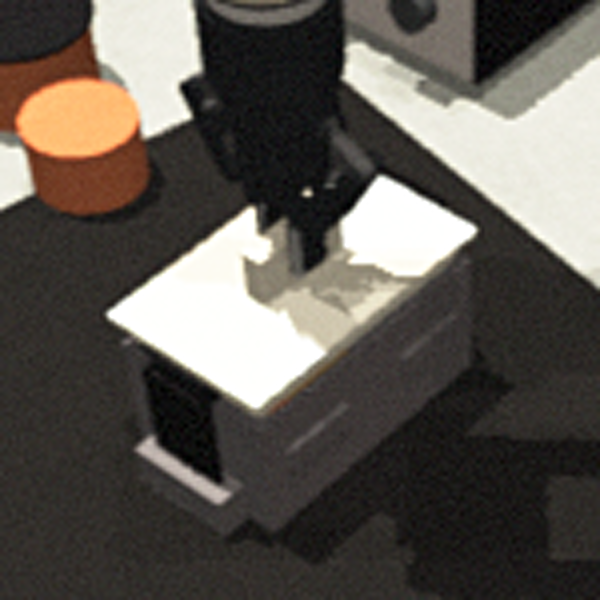

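The lid is aligned over the tub, just above the catches; continuing by the millimetre.

Emit:
servo_tool([
  [0,[0,0,0.001],0],
  [0,[0,0,0.001],0],
])

```text
t: 19.6
tool_pos: [0.4828, -0.3199, 0.1184]
tool_rot: [3.119, 0.319, 0.003]
wrist_force: [1.7, 0.3, 0.5]
width: 0.0152
```

Emit:
servo_tool([
  [0,[0,0,0.001],0],
  [0,[0,0,0.001],0],
])

```text
t: 19.85
tool_pos: [0.483, -0.3199, 0.1179]
tool_rot: [3.118, 0.319, 0.004]
wrist_force: [-0.8, 1.5, 2.1]
width: 0.0147
```

Emit:
servo_tool([
  [0.3,[0,0,0],0],
  [0.5,[0,0,0],0],
  [0.5,[0,0,0],0],
  [0.5,[0,0,-0.01],0],
  [0.5,[0,0,-0.04],0],
])

```text
t: 20.48
tool_pos: [0.4819, -0.3189, 0.1566]
tool_rot: [3.121, 0.319, -0.001]
wrist_force: [0.4, -1.1, -0.0]
width: 0.0428
```

Emit:
servo_tool([
  [0.3,[0,0,-0.03],0],
  [0,[0,0,-0.05],0],
  [0,[0,0,-0.05],0],
])

```text
t: 20.85
tool_pos: [0.4829, -0.3195, 0.2097]
tool_rot: [3.117, 0.319, 0.005]
wrist_force: [1.0, 0.0, -0.2]
width: 0.0
```

```bash
python3 go.py .482 -.320 .16 -78.4; python3 - <<'E'
from h import *
a=grab_frame("scene");save(a,"s13");b=grab_frame("top");save(b,"t13")
i=a["image"][50:200,190:340,::-1];cv2.imwrite("pics/c13.png",cv2.resize(i,None,fx=4,fy=4,interpolation=2)[:600])
i=b["image"][230:370,400:540,::-1];cv2.imwrite("pics/d13.png",cv2.resize(i,None,fx=4,fy=4,interpolation=2)[:600])
E
```

```text
t 20.85 tcp [ 0.4829 -0.3195  0.2097] yaw_y -78.31 zdir [ 0.004  -0.0076 -1.    ] F [ 0.994   0.0381 -0.1848] w 0.0 q6 0.6860811364036825
shift [-0.0011 -0.0001  0.0497] turn 0.09
```

View pics/c13.png

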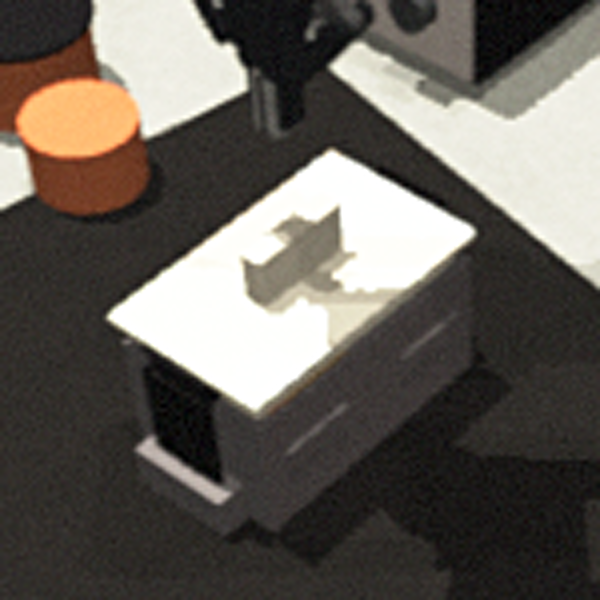

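View pics/d13.png

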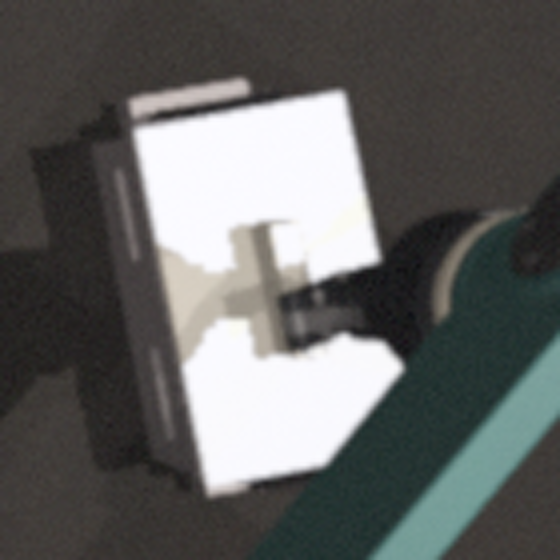

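```bash
python3 - <<'E'
from h import *
np.set_printoptions(precision=4,suppress=True)
a=grab_frame("scene");b=grab_frame("top")
T=dict(hh=(433.25,261.75),hl=(486.5,252.5),lh=(452,353.75));S=dict(hh=(255,153),hl=(216.25,129.25),lh=(309,108.25))
P={}
for k in T: P[k],e=tri(b,np.array(T[k])-.4,a,np.array(S[k])-.4);print(k,P[k],e)
print("centre",(P["hl"]+P["lh"])/2)
d=P["hh"]-P["lh"];print(np.degrees(np.arctan2(d[1],d[0])))
E
c=11.6; python3 - <<'E'
import numpy as np
c=np.radians(11.6);print([ (0.482+s*.078*np.cos(c),-.32+s*.078*np.sin(c)) for s in(1,-1)])
E
python3 go.py .5584 -.3043 .16 -78.4;python3 go.py .4056 -.3357 .16 -78.4
```

```text
hh [ 0.5643 -0.2432  0.1098] 0.004639856394681903
hl [ 0.5878 -0.3602  0.1074] 0.0025462124255092485
lh [ 0.3735 -0.2869  0.1019] 0.0011626529065334769
centre [ 0.4806 -0.3235  0.1046]
12.878185584970662
[(np.float64(0.5584068694687488), np.float64(-0.30431592215061476)), (np.float64(0.4055931305312511), np.float64(-0.33568407784938525))]
t 21.05 tcp [ 0.4814 -0.3183  0.2052] yaw_y -78.32 zdir [-0.0025 -0.0023 -1.    ] F [ 0.2054 -0.555   0.1615] w -0.0002 q6 0.6861077462109886
shift [0.0784 0.0018 0.0449] turn 0.08
t 21.05 tcp [ 0.4814 -0.3183  0.2052] yaw_y -78.32 zdir [-0.0025 -0.0023 -1.    ] F [ 0.2054 -0.555   0.1615] w -0.0002 q6 0.6861077462109886
shift [-0.0776  0.0016  0.0454] turn 0.08
```

```bash
python3 - <<'E'
from h import *
a=grab_frame("scene");b=grab_frame("top")
c=np.radians(11.6);X=np.array([np.cos(c),np.sin(c),0]);Y=np.array([-np.sin(c),np.cos(c),0]);C=np.array([.482,-.32,0])
T=dict(hh=(433.25,261.75),hl=(486.5,252.5),lh=(452,353.75));S=dict(hh=(255,153),hl=(216.25,129.25),lh=(309,108.25),ll=(272.75,87))
for k,(i,j) in dict(hh=(1,1),hl=(1,-1),lh=(-1,1),ll=(-1,-1)).items():
  for z in(.104,.109):
    P=C+i*.095*X+j*.057*Y+[0,0,z]
    print(k,z,'scene',np.round(np.array(proj(a,P))+.4-S[k],1),'top',np.round(np.array(proj(b,P))+.4-T.get(k,(0,0)),1))
E
```

```text
hh 0.104 scene [-1.  1.] top [-0.7  1.2]
hh 0.109 scene [-1.2 -0.6] top [-0.   1.1]
hl 0.104 scene [1.  1.6] top [-2.6  1.1]
hl 0.109 scene [ 0.6 -0.1] top [-1.7  0.9]
lh 0.104 scene [-0.1  0.8] top [-1.2 -2. ]
lh 0.109 scene [-0.1 -0.8] top [-0.5 -1.7]
ll 0.104 scene [0.2 2.1] top [502.9 341.6]
ll 0.109 scene [0.1 0.4] top [503.9 341.9]
```

Residuals fit the lid lying level at ~0.109 m (loose), let go. Pressing the +x end first.

Emit:
servo_tool([
  [0,[0.04,0.001,0],0],
  [0,[0.077,0.0018,0.02],0],
  [0,[0.078,0.0018,0.06],0],
  [0,[0.078,0.0018,0.08],0],
  [0,[0.078,0.0018,0.08],0],
])

```text
t: 21.78
tool_pos: [0.5564, -0.3037, 0.1222]
tool_rot: [-3.124, -0.319, 0.011]
wrist_force: [-0.1, -0.3, -0.4]
width: -0.0002
```

```bash
python3 go.py .5584 -.3043 .11 -78.4
```

```text
t 21.77 tcp [ 0.5564 -0.3037  0.1222] yaw_y -78.34 zdir [-0.0073  0.0008 -1.    ] F [-0.0619 -0.2802 -0.406 ] w -0.0002 q6 0.7800419266802359
shift [0.0019 0.001  0.0121] turn 0.06
```

Emit:
servo_tool([
  [0,[0.002,0.001,0.006],0],
  [0,[0.002,0.001,0.012],0],
  [0,[0.002,0.001,0.016],0],
  [0,[0.002,0.001,0.02],0],
])

```text
t: 22.28
tool_pos: [0.5589, -0.3052, 0.1042]
tool_rot: [3.124, 0.319, -0.008]
wrist_force: [-0.9, -0.5, 6.6]
width: -0.0001
```

Emit:
servo_tool([
  [0,[0,0,0.003],0],
  [0,[0,0,0.006],0],
  [0,[0,0,0.008],0],
])

```text
t: 22.65
tool_pos: [0.5591, -0.3053, 0.0961]
tool_rot: [3.124, 0.319, -0.007]
wrist_force: [-0.4, 0.4, 0.5]
width: 0.0002
```

Emit:
servo_tool([
  [0,[0,0,0.003],0],
  [0,[0,0,0.005],0],
  [0,[0,0,0.006],0],
  [0,[0,0,0.006],0],
])

```text
t: 23.15
tool_pos: [0.5591, -0.3053, 0.0949]
tool_rot: [3.122, 0.319, -0.005]
wrist_force: [-6.7, 4.7, 17.1]
width: 0.0003
```

```bash
python3 go.py .5584 -.3043 .14 -78.4; python3 - <<'E'
from h import *
a=grab_frame("scene");save(a,"s14")
i=a["image"][50:200,190:340,::-1];cv2.imwrite("pics/c14.png",cv2.resize(i,None,fx=4,fy=4,interpolation=2)[:600])
E
```

```text
t 23.15 tcp [ 0.5591 -0.3053  0.0949] yaw_y -78.34 zdir [-0.0028 -0.0033 -1.    ] F [-6.678   4.7254 17.1405] w 0.0003 q6 0.7812858584687012
shift [-0.0006 -0.001  -0.0451] turn 0.06
```

View pics/c14.png

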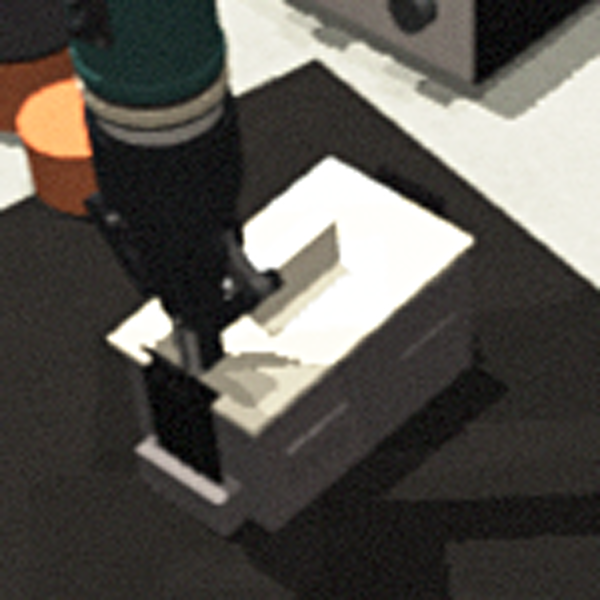

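The +x catch has snapped over the lid (black nose over the plate at ~(235,145)). Now the −x end.

Emit:
servo_tool([
  [0,[0,0,-0.04],0],
  [0,[-0.01,0,-0.085],0],
  [0,[-0.07,0,-0.085],0],
  [0,[-0.13,0,-0.085],0],
  [0,[-0.157,0,-0.085],0],
])

```text
t: 23.82
tool_pos: [0.4029, -0.3367, 0.1798]
tool_rot: [3.123, 0.316, -0.007]
wrist_force: [-0.0, -0.5, -0.1]
width: -0.0002
```

```bash
python3 go.py .4056 -.3357 .115 -78.4
```

```text
t 23.82 tcp [ 0.4029 -0.3367  0.1798] yaw_y -78.45 zdir [-0.0042 -0.0026 -1.    ] F [-0.0208 -0.5443 -0.1387] w -0.0002 q6 0.5678655767856556
shift [ 0.0032 -0.0006  0.0647] turn -0.05
```

Emit:
servo_tool([
  [0,[0.003,0,0.03],0],
  [0,[0.003,0,0.055],0],
  [0,[0.003,0,0.066],0],
  [0,[0.003,0,0.072],0],
  [0,[0.003,0,0.076],0],
])

```text
t: 24.45
tool_pos: [0.4059, -0.3366, 0.1041]
tool_rot: [3.123, 0.316, -0.006]
wrist_force: [0.4, -0.7, 0.6]
width: 0.0002
```

Emit:
servo_tool([
  [0,[0,0,0.003],0],
  [0,[0,0,0.006],0],
  [0,[0,0,0.008],0],
])

```text
t: 24.82
tool_pos: [0.4062, -0.3371, 0.0966]
tool_rot: [3.121, 0.316, -0.005]
wrist_force: [-0.1, -0.3, 2.1]
width: -0.0
```

Emit:
servo_tool([
  [0,[0,0,0.003],0],
  [0,[0,0,0.005],0],
  [0,[0,0,0.007],0],
  [0,[0,0,0.007],0],
])

```text
t: 25.32
tool_pos: [0.4065, -0.3373, 0.094]
tool_rot: [3.12, 0.316, -0.003]
wrist_force: [-7.0, 5.3, 20.0]
width: 0.0001
```

Emit:
servo_tool([
  [0,[0,0,-0.04],0],
  [0,[0.02,0,-0.09],0],
  [0,[0.02,0.05,-0.13],0],
  [0,[0.0,0.1,-0.16],0],
  [0,[-0.06,0.13,-0.18],0],
])

```text
t: 25.95
tool_pos: [0.3813, -0.4729, 0.273]
tool_rot: [3.118, 0.321, -0.001]
wrist_force: [-0.0, -0.4, 0.1]
width: 0.0002
```

```bash
python3 go.py .35 -.2 .25 -78.4; python3 - <<'E'
from h import *
a=grab_frame("scene");save(a,"s15");b=grab_frame("top");save(b,"t15")
i=a["image"][50:200,190:340,::-1];cv2.imwrite("pics/c15.png",cv2.resize(i,None,fx=4,fy=4,interpolation=2)[:600])
i=b["image"][230:370,400:540,::-1];cv2.imwrite("pics/d15.png",cv2.resize(i,None,fx=4,fy=4,interpolation=2)[:600])
E
```

```text
t 25.95 tcp [ 0.3813 -0.4729  0.273 ] yaw_y -78.25 zdir [ 0.0003 -0.0074 -1.    ] F [-0.0229 -0.4321  0.1473] w 0.0002 q6 0.3814960915209897
shift [ 0.0249 -0.2737  0.0209] turn 0.15
```

View pics/c15.png

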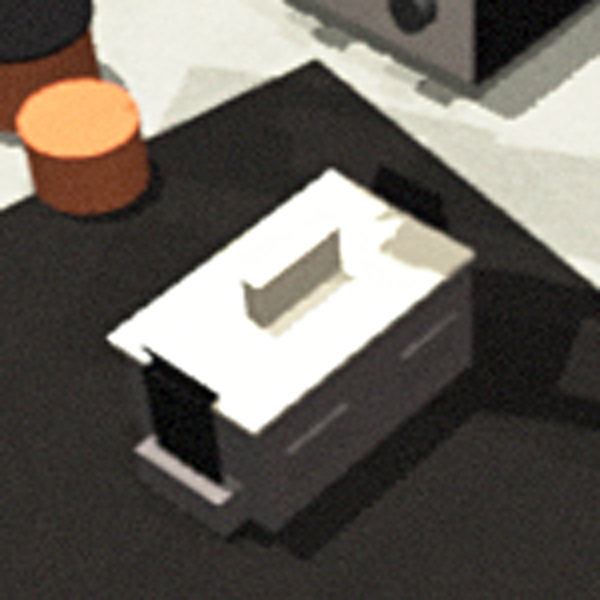

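View pics/d15.png

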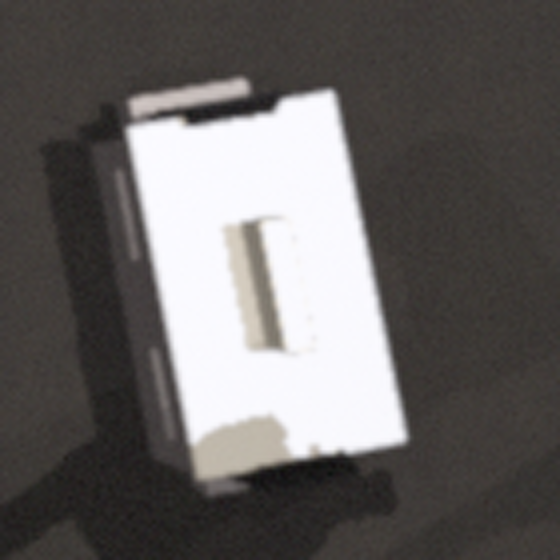

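```bash
python3 - <<'E'
from h import *
np.set_printoptions(precision=4,suppress=True)
a=grab_frame("scene");b=grab_frame("top")
c=np.radians(11.6);X=np.array([np.cos(c),np.sin(c),0]);Y=np.array([-np.sin(c),np.cos(c),0]);C=np.array([.482,-.32,0])
T=dict(hh=(432,261.25),hl=(483.75,252.5),lh=(449.5,350.5),ll=(502,340));S=dict(hh=(252.5,158),hl=(216.75,134.25),lh=(308.75,113.75),ll=(273,92))
Q=[]
for k,(i,j) in dict(hh=(1,1),hl=(1,-1),lh=(-1,1),ll=(-1,-1)).items():
  x,e=tri(b,np.array(T[k])-.4,a,np.array(S[k])-.4);Q.append(x);print(k,x,round(e,4))
  for z in(.094,.099):
    P=C+i*.095*X+j*.057*Y+[0,0,z]
    print('  ',z,'scene',np.round(np.array(proj(a,P))+.4-S[k],1),'top',np.round(np.array(proj(b,P))+.4-T[k],1))
print(np.mean(Q,0))
for n in("basket","plug_pair","dummy_load","door_handle"): print(n,place_of(b,n)[:1])
i=a["image"][80:130,255:325,::-1];cv2.imwrite("pics/e15.png",cv2.resize(i,None,fx=9,fy=9,interpolation=2))
E
```

```text
hh [ 0.5679 -0.2466  0.0932] 0.0003
   0.094 scene [ 1.9 -0.8] top [-0.7  2. ]
   0.099 scene [ 1.7 -2.4] top [-0.   1.9]
hl [ 0.5891 -0.3599  0.093 ] 0.0019
   0.094 scene [ 1.2 -0.2] top [-1.6  1.4]
   0.099 scene [ 0.9 -1.8] top [-0.7  1.3]
lh [ 0.3778 -0.2845  0.0894] 0.0013
   0.094 scene [ 0.1 -1.4] top [-0.1  0.6]
   0.099 scene [ 0.1 -3. ] top [0.6 0.9]
ll [ 0.4022 -0.3953  0.0963] 0.0025
   0.094 scene [0.2 0.4] top [-1.   1.1]
   0.099 scene [ 0.1 -1.2] top [-0.1  1.4]
[ 0.4842 -0.3216  0.093 ]
basket [{'location': [384.2, 178.0], 'conf': 0.79}]
plug_pair [{'location': [190.5, 299.3], 'conf': 0.71}]
dummy_load [{'location': [234.5, 176.0], 'conf': 0.81}]
door_handle [{'location': [190.8, 297.9], 'conf': 0.82}]
```

View pics/e15.png

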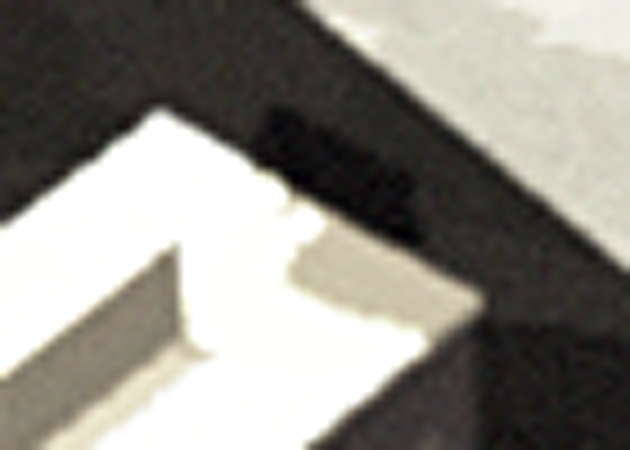

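View pics/t15.png

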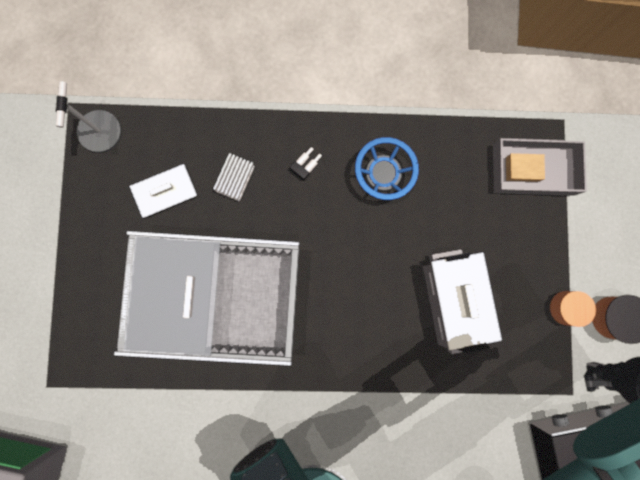

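```bash
python3 - <<'E'
from h import *
L=[grab_frame("scene")["image"].astype(np.float32) for _ in range(4)]
cv2.imwrite("pics/s16.png",np.mean(L,0).astype(np.uint8)[:,:,::-1])
L=[grab_frame("top")["image"].astype(np.float32) for _ in range(4)]
cv2.imwrite("pics/t16.png",np.mean(L,0).astype(np.uint8)[:,:,::-1])
def g(n,x,y,w,h): 
    i=cv2.imread(f"pics/{n}.png")[y:y+h,x:x+w]; i=np.clip(i.astype(float)*(2.0),0,255).astype(np.uint8)
    return cv2.resize(i,None,fx=8,fy=8,interpolation=2)
A=[g(n,275,82,42,34) for n in("s0","s13","s16")]
cv2.imwrite("pics/n1.png",cv2.resize(np.hstack(A),None,fx=.79,fy=.79))
B=[g(n,440,325,62,36) for n in("t0","t16")]
cv2.imwrite("pics/n2.png",cv2.resize(np.vstack(B),None,fx=1,fy=1))
E
```

```text
(no output)
```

View pics/n1.png

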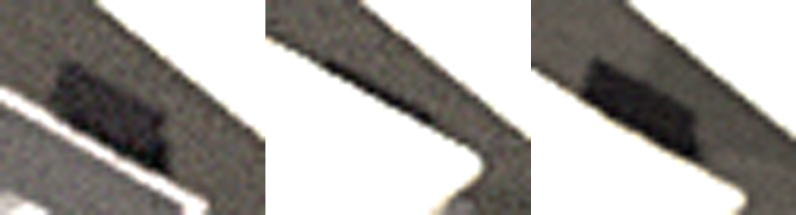

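View pics/n2.png

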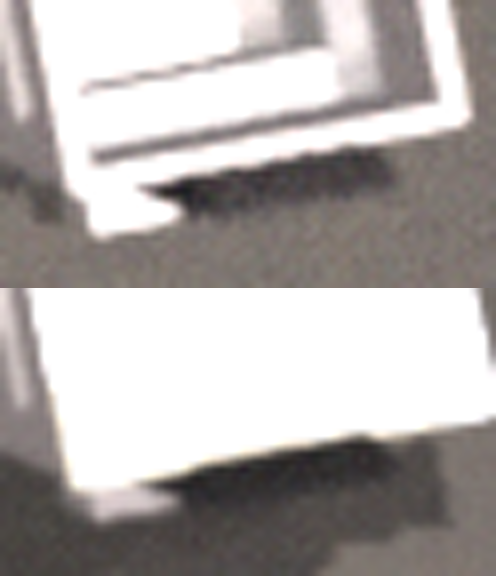

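```bash
python3 - <<'E'
import cv2,numpy as np
L=lambda n:cv2.cvtColor(cv2.imread(f"pics/{n}.png"),cv2.COLOR_BGR2GRAY).astype(np.float32)
s0,s16,s13,s12=L("s0"),L("s16"),L("s13"),L("s12")
from h import *
a=grab_frame("scene")
c=np.radians(11.6);X=np.array([np.cos(c),np.sin(c),0])
for nm,s in(("far",1),("near",-1)):
    P=np.array([.482,-.32,0])+s*.1*X+[0,0,.1]
    print(nm,"px per +1mm outward",(np.array(proj(a,P+s*.001*X))-proj(a,P)).round(2),"per mm up",(np.array(proj(a,P+[0,0,.001]))-proj(a,P)).round(2))
def shift(A,B,x,y,w,h):
    best=None
    t=A[y:y+h,x:x+w]; 
    U=8
    Bu=cv2.resize(B[y-4:y+h+4,x-4:x+w+4],None,fx=U,fy=U,interpolation=cv2.INTER_CUBIC);tu=cv2.resize(t,None,fx=U,fy=U,interpolation=cv2.INTER_CUBIC)
    m=cv2.matchTemplate(Bu,tu,cv2.TM_CCOEFF_NORMED);_,v,_,p=cv2.minMaxLoc(m);return (p[0]/U-4,p[1]/U-4,round(float(v),3))
print("far sides",shift(s0,s16,222,146,32,26),shift(s0,s13,222,146,32,26))
print("near top",shift(s0,s16,280,88,14,10),shift(s0,s16,290,88,16,11))
print("static",shift(s0,s16,240,160,30,30))
i=cv2.imread("pics/s16.png")[125:185,215:260];j=cv2.imread("pics/s0.png")[125:185,215:260];k=cv2.imread("pics/s13.png")[125:185,215:260]
h=np.clip(np.hstack([j,k,i]).astype(float)*2,0,255).astype(np.uint8);cv2.imwrite("pics/n3.png",cv2.resize(h,None,fx=5.5,fy=5.5,interpolation=2))
E
```

```text
far px per +1mm outward [-0.32  0.25] per mm up [-0.06 -0.33]
near px per +1mm outward [ 0.27 -0.21] per mm up [-0.01 -0.33]
far sides (-0.125, 0.375, 0.8) (0.125, 0.25, 0.75)
near top (0.125, -1.25, 0.826) (0.125, 0.0, 0.998)
static (0.0, 0.0, 0.988)
```

View pics/n3.png

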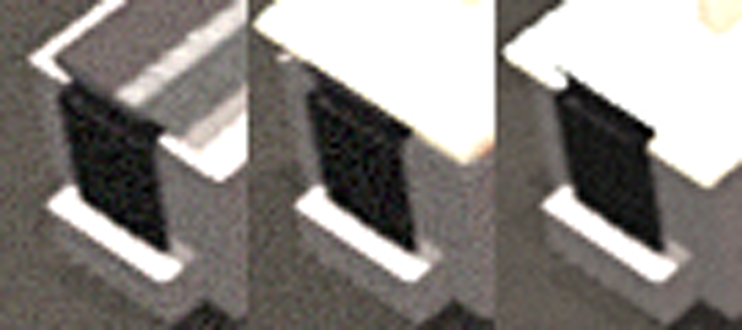

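Emit:
servo_tool([
  [0,[0,-0.05,-0.03],0],
  [0,[0,-0.05,-0.03],0],
  [0,[0,-0.05,-0.03],0],
  [0,[0,-0.05,-0.03],0],
])

```text
t: 27.3
tool_pos: [0.3699, -0.422, 0.3009]
tool_rot: [3.121, 0.316, -0.005]
wrist_force: [-0.1, -0.2, -0.6]
width: 0.0
```

```bash
python3 go.py; python3 - <<'E'
from h import *
a=grab_frame("scene");save(a,"s17");print(hand_in())
E
```

```text
t 27.3 tcp [ 0.3699 -0.422   0.3009] yaw_y -78.43 zdir [-0.0025 -0.0047 -1.    ] F [-0.1112 -0.2028 -0.598 ] w 0.0 q6 0.41834819309944127
the job is handed in; nothing more can be done
None
```

View pics/s17.png

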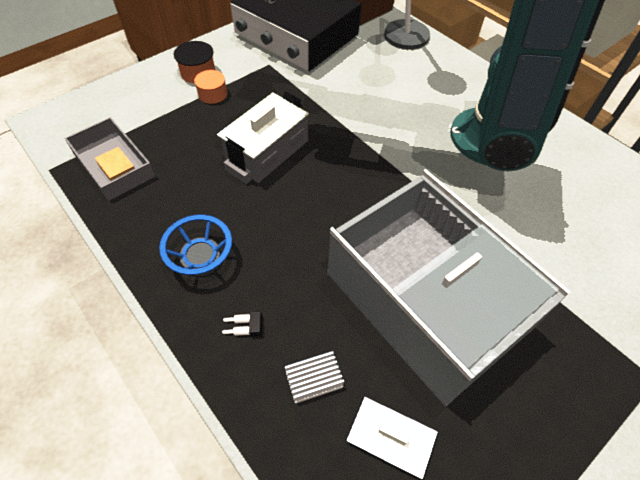

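I finished all the steps and handed the job in at about 27 s. The hand-in gives no verdict, so what follows rests on my own checks.

**What I did:**
1. I pushed the glass door against its stop. The push force jumped to 21 N and the handle had moved about 153 mm.
2. I lifted the coil former out of the test box and lowered it into the tub's foam pocket. I let go only once the force showed it was on the floor.
3. I laid the larger lid on the two catches and let go. The pictures showed it loose, about 109 mm high at its ends.
4. I pressed the +x end and then the -x end with about 17–20 N. The tool stopped at 95 and 94 mm, which is flush.

**Last checks:**
- **Lid:** by triangulation its top is about 93 mm high, its centre is within about 3 mm of the tub's, and it is square to the tub.
- **Catches:** both noses show over the lid's ends, and by image comparison both catches look about at rest.
- **Door and bystanders:** the final picture shows the door open and the woofer basket, banana plug pair and load block where they were.
- **Arm:** it is clear of everything, with near-zero wrist force.

**Checks that disagreed or were weak:**
- Single lid corners read 89–96 mm high, which is pixel noise of a few mm.
- The lid sits about 2 mm towards +x, so the -x catch overlaps it only narrowly.
- One of two image patches compared at the -x catch matched poorly; the clean one showed it at rest.
- The network once placed the plug pair on the door handle (a false detection). The picture itself shows the plug unmoved.

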